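# Pin the candles for an Advent wreath

## Task

Uncover the candle press: push its release button fully down, twist the bayonet cover a quarter turn anticlockwise, lift it off and stand it, handle up, in the middle of the cork mat. Then pin every candle that is there, one at a time, from the tallest to the shortest: stand it upright on the deck in the press's seat, push the plunger right down to its stop and hold it there a moment. Stand the pinned candles upright in the middle of the wreath's saucers, one to a saucer, any saucer, and leave the other things on the table where they are.

Things in the scene. Friction and masses are not known exactly. Their poses are not given: they have to be found in the camera images.
- press: Candle pinning press: fixed grey steel deck 160 (x) x 230 (y) x 22 mm high. Origin: centre of its underside; its x points away from the robot, give or take 0.3 rad. On the deck: the round bayonet seat towards its +y end, the plunger (120 mm from the seat) towards its -y end, the release button beside the seat on the robot's side.
- seat (a point): Centre of the press's seat, on the deck's top face (22 mm above the table), axes as the press's. A candle (58 mm across) stands here on the deck between the claws with 9 mm to spare all round. Pressing the plunger drives a hidden spike into the candle's foot; it does not hold the candle.
- claw (a point): Top of the claw on the seat's +x side; its twin is on the -x side. Each is a curved steel wall 50 to 56 mm from the seat's centre, 14 mm high, with a lip overhanging inwards to 38 mm from the centre, over 40 degrees to either side of the press's x axis. Towards +y and -y the seat is open but for two 14 mm high stop posts 40 to 56 mm from the centre.
- latch (a joint): Release button of the bayonet: a black round button 20 mm across, upright. 0 = up (cover locked), 0.008 m = fully pressed (cover can turn). It takes about 3 N and stays down once pressed; its lock pin then lies sunk in the deck.
- latch_top (a point): Middle of the release button's top face, 24 mm above the deck when up and 16 mm when pressed; it lies 74 mm from the seat's centre.
- cover_grip (a point): Point on the axis of the loose bayonet cover, 34 mm above its underside: where to grip its black bar handle, 50 mm long (x), 22 mm wide (y), reaching from 10 to 50 mm above the underside. z is up. Locked, its x lies along the press's x, with about 6 degrees of play.
- cover: The same cover (0.18 kg); origin: centre of its underside. Aluminium disc 70 mm across, 10 mm thick, with two lugs along x (96 mm over their ends, 16 mm wide, 7 mm thick). Locked, it rests on the deck with the lugs under the claws. With the button pressed it turns anticlockwise (from above) a quarter turn to a stop; past about 55 degrees the lugs are clear and it lifts straight off.
- mat_mid (a point): Middle of the top of a fixed square cork mat, 120 mm x 120 mm x 4 mm, between the robot and the press: the place for the cover.
- plunger (a joint): Spring plunger of the press. 0 = up, 0.015 m = down at its stop. It takes about 2 N to start and 7 N at the stop, and springs back up.
- plunger_top (a point): Middle of the top face of the plunger's head (black, 34 mm across), 40 mm above the deck's top (62 mm above the table) when up; pressed straight down.
- saucer0 (a point): Middle of the top of a saucer: a flat brass disc 72 mm across, no rim, its top 15 mm above the table. The four saucers lie square, 72 mm from the middle of a fixed round wooden wreath base 270 mm across and 12 mm thick, with low fir sprigs round its rim (look only, up to 22 mm high, beyond 112 mm from the middle).
- saucer1 (a point): Middle of the top of a saucer: a flat brass disc 72 mm across, no rim, its top 15 mm above the table. The four saucers lie square, 72 mm from the middle of a fixed round wooden wreath base 270 mm across and 12 mm thick, with low fir sprigs round its rim (look only, up to 22 mm high, beyond 112 mm from the middle).
- saucer2 (a point): Middle of the top of a saucer: a flat brass disc 72 mm across, no rim, its top 15 mm above the table. The four saucers lie square, 72 mm from the middle of a fixed round wooden wreath base 270 mm across and 12 mm thick, with low fir sprigs round its rim (look only, up to 22 mm high, beyond 112 mm from the middle).
- saucer3 (a point): Middle of the top of a saucer: a flat brass disc 72 mm across, no rim, its top 15 mm above the table. The four saucers lie square, 72 mm from the middle of a fixed round wooden wreath base 270 mm across and 12 mm thick, with low fir sprigs round its rim (look only, up to 22 mm high, beyond 112 mm from the middle).
- candle_a_mid (a point): Centre of the tallest kind of candle, half-way up: an upright taupe pillar candle, loose, 58 mm across, 76 mm tall (plus a thin 6 mm wick that does not collide), 182 g give or take a third. It may be absent. It starts standing on the table to the robot's left.
- candle_b_mid (a point): Centre of the second tallest kind of candle, half-way up: an upright taupe pillar candle, loose, 58 mm across, 64 mm tall (plus a thin 6 mm wick that does not collide), 154 g give or take a third. It may be absent. It starts standing on the table to the robot's left.
- candle_c_mid (a point): Centre of the third tallest kind of candle, half-way up: an upright taupe pillar candle, loose, 58 mm across, 52 mm tall (plus a thin 6 mm wick that does not collide), 125 g give or take a third. It may be absent. It starts standing on the table to the robot's left.
- candle_d_mid (a point): Centre of the shortest kind of candle, half-way up: an upright taupe pillar candle, loose, 58 mm across, 40 mm tall (plus a thin 6 mm wick that does not collide), 96 g give or take a third. It may be absent. It starts standing on the table to the robot's left.
- cup: Bystander: green plastic cup, 72 mm across, 100 mm tall, loose; leave it where it is.
- tape: Bystander: roll of brown tape lying flat, 90 mm across, 24 mm high, loose; leave it where it is.
- glue: Bystander: glue bottle, 52 mm across, 130 mm tall, loose; leave it where it is.
- cone: Bystander: fir cone, 52 mm across, 56 mm tall, loose; leave it where it is.
- star: Bystander: flat wooden star, 62 mm across, 10 mm high, loose; leave it where it is.
- snips_box: Bystander: small carton, 90 x 55 x 30 mm, loose; leave it where it is.
There are look-alikes about, which are no part of the job. Leave any pink or turquoise look-alike of the part that bears candle_a_mid alone.

How it is judged:
By the outcome, as a careful person would: the job done as asked, in the order asked, and still so for the second after the job is handed in, with the robot touching nothing.
Of candle_a, candle_b, candle_c, candle_d only 2 to 3 are there at a start; the rules pass over those that are not, and their reading is None.
At some moment in a run one of cover, candle_c, candle_d may be knocked a few centimetres aside while the robot is not near it.
Once in a run the grip may slacken for a moment while it holds something.
It also fails if it takes over 210 s, if anything falls off the work surface, if the arm or the gripper's body presses on something with over 40 N, if the wrist force passes 120 N, or if a joint passes its speed limit or range.

## Robot

A 6-joint arm with a two-finger parallel gripper is mounted at the origin on the work surface. World frame = base frame: x ahead of the robot, y to its left, z up, the work surface at z = 0. Lengths are in m, angles in degrees, forces in N, time in s.
With the tool pointing down it reaches from about 0.375 to 0.9 m from the base axis. Payload 3.1 kg.
Tool frame: the origin (TCP) lies on the centre line of the jaws, within the pads' length; the fingertips stand 14 mm ahead of it and the grasp point (between the pads) lies 5 mm behind it; z points along the fingers, y is the line along which they close (so a half turn about z gives the same grasp; the last joint's range is limited). The gripper opens to 85 mm and grips with 20 to 120 N. Pads are 22 mm wide; open, the fingers measure 114 mm over their backs; the gripper's body (76 mm by 85 mm) begins 54 mm behind the grasp point. The pads swing forward as they close: fully open they stand 13 mm farther back than shut.
Start: joints at [-85.8, 30.224, 82.088, -0, 67.689, -10.227], TCP at [0.156, -0.605, 0.245] pointing down, gripper open.
Joint ranges: [-176.69, 176.69], [-43.24, 126.21], [12.49, 139.97], [-82, 262], [0, 151.66], [-163.58, 163.58]. Speed limits (degrees/s): [159.86, 159.86, 180, 180, 180, 180].

## Interface

Orientations are given as [roll, pitch, yaw] about the fixed x, y, z axes, in that order (R = Rz(yaw) Ry(pitch) Rx(roll)).
In Python, from rig import robot, optics, spotter gives the robot as it stands.
- The arm moves only by the tool play_rows, never from a script. Its arguments are lists of equal length, an entry for each row: "slide": the shift along the tool's x, y, z each as a share of 0.1 m, from -1 to 1, a list of three; "twist": the turn about the tool's z as a share of 30 degrees, from -1 to 1. In form: {"slide": [[tx, ty, tz], ...], "twist": [twist, ...]}. A call has 1 to 20 rows; each row is the pose to reach, as a shift and turn from the pose commanded when the call began, along the tool's axes at that moment; what a row does not reach only later rows make up. A row lasts 1/10 s, in which the tool goes at most 50 mm and 8.59 degrees, less where a joint would pass 70% of its speed; a pose out of reach is approached as far as the arm can. A call with a number of a shift or a turn outside -1 to 1 is refused whole. A call with a gripper value outside its range is refused whole. "hand" is the closure, from 0 (fully open) to 1 (shut), set as the call begins (left out, the last holds). The fingers move at their own pace and stop on an object; "force" is the grip in N (left out, the last holds). Time passes only in rows, so rows that repeat a pose let the fingers close. It gives the time, the measured TCP pose, the force, the opening and the grip force at its end, in the units of the state.
- robot.observe(): the state, without advancing time (a new reading comes with each control period).
- optics.snapshot(name): name is "scene" or "top" or "wrist"; returns a dict with "img" (384x512x3 uint8, red, green, blue), "z_map" (384x512 float32, m along the optical axis (not along the pixel's ray), 0 where there is no reading), "fovy" (degrees; the focal length in pixels is half the picture's height over the tangent of half this angle, whatever the lens; pixels are square), "cx", "cy" (the principal point, pixels), "world_from_camera" (4x4, takes a point from camera to world coordinates); the wrist camera has in their place "hand_eye" (4x4, takes a point from camera to tool coordinates, whose origin is the TCP and whose axes are the flange's). Camera axes: x right, y down, z forward; pixel columns grow to the right and rows downward; lengths in m; the calibration is good to about 2 mm. The wrist camera is an equidistant fisheye: a pixel r from the principal point sees the ray r / f radians off the axis. A picture is of the moment at which its call begins: read the wrist's pose just before it.
- robot.job_done(): hands the job in; it is judged then, once.
Trained networks look in the newest picture that a camera, given by its name, has taken for a name from the list of things; names that differ only in an ending like _2 or _b are one class to them, and where a whole thing is asked for, a point or a joint stands for the part that bears it (a point fixed in the world has none). Each returns a list of dicts, best first, with "confidence" (0 to 1); they miss things now and then, are a little off and sometimes report something else, mostly with a low value. They report only what shows in the picture. A call takes as long as a camera call. They do not tell look-alikes from the thing itself.
- spotter.recognise(camera, thing): "pixel" ([column, row] in pixels, amid what is visible of it).
- spotter.cut_out(camera, thing): "pixels" (384x512 bool, what is visible of it) and "pixel" ([column, row] in pixels, amid what is visible of it).
The state is a dict: "t": time; "q": joint angles; "joint_velocities": joint speeds; "joint_efforts": joint torques, N m; "eef_pos": TCP position; "eef_rot": TCP orientation; "ft_force": force on the tool from outside, world axes, zero at the start; "torque": the same for the moment, N m; "gripper_width": opening from 0.0 (shut) to 1.0 (fully open); "finger_force": force on a finger pad.
Only numpy, scipy, OpenCV 4.12 (cv2) and the standard library are available. Lean on these libraries where they do the work, as an engineer would, in place of code of your own. Each camera call takes 0.05 s, during which the arm holds its last target. There are 200 camera calls.

## Working session

There is one attempt and no reset: what is moved stays moved. The work goes in short steps, Python scripts to look and compute and a tool call to move; the robot and the scene stay as the last step left them, time stands still between calls to the robot, and variables do not carry over. Pictures are saved under pics/ and viewed, at most 14 in all, crops included, and the job is handed in when it is done.

Besides the shell and the picture viewer there is one more tool, called as name(argument=value, ...) on one line, values as JSON. play_rows: Moves the arm, as the interface text tells. Its arguments: {"type":"object","properties":{"slide":{"type":"array","items":{"type":"array","items":{"type":"number","minimum":-1,"maximum":1}}},"twist":{"type":"array","items":{"type":"number","minimum":-1,"maximum":1}},"hand":{"type":"number"},"force":{"type":"number"}},"required":["slide","twist"]}

```bash
mkdir -p pics; cat > h.py <<'E'
import numpy as np, cv2
from rig import robot, optics, spotter
from scipy.spatial.transform import Rotation as R
def snap(n,save=None):
    s=robot.observe(); d=optics.snapshot(n)
    if n=='wrist':
        T=np.eye(4);T[:3,:3]=R.from_euler('xyz',s['eef_rot'],degrees=True).as_matrix();T[:3,3]=s['eef_pos']
        d['world_from_camera']=T@d['hand_eye']
    d['f']=192/np.tan(np.radians(d['fovy']/2)); d['fish']=n=='wrist'
    if save: cv2.imwrite('pics/'+save,d['img'][...,::-1])
    return d
def rays(d,uv):
    uv=np.atleast_2d(uv).astype(float); x=(uv[:,0]-d['cx'])/d['f']; y=(uv[:,1]-d['cy'])/d['f']
    if d['fish']:
        r=np.hypot(x,y)+1e-12; k=np.tan(r)/r; x=x*k;y=y*k
    return np.c_[x,y,np.ones(len(x))]
def world(d,uv,z=None):
    """world points: by depth map, or on the plane height z"""
    uv=np.atleast_2d(uv); r=rays(d,uv); T=d['world_from_camera']
    if z is None:
        p=np.round(uv).astype(int); dep=d['z_map'][p[:,1],p[:,0]]
        return r*dep[:,None]@T[:3,:3].T+T[:3,3]
    w=r@T[:3,:3].T
    return T[:3,3]+w*((z-T[2,3])/w[:,2])[:,None]
def pix(m):
    v,u=np.nonzero(m); return np.c_[u,v]
E
python3 - <<'E'
from h import *
np.set_printoptions(precision=3,suppress=True)
print(robot.observe())
for n in ('scene','top'):
    d=snap(n,n+'0.png'); print(n,d['world_from_camera'],d['fovy'])
    for t in ['press','seat','claw','latch_top','cover_grip','mat_mid','plunger_top','saucer0','candle_a_mid','cover']:
        for r in spotter.recognise(n,t)[:7]:
            print(t,round(r['confidence'],2),np.round(r['pixel']),world(d,r['pixel'])[0])
E
```

```text
{'t': 0.0, 'q': array([-85.8  ,  30.278,  82.158,   0.   ,  67.689, -10.226]), 'joint_velocities': array([ 0.161,  0.027, -0.009, -0.087, -0.07 ,  0.032]), 'joint_efforts': array([ -0.001, -44.236, -17.802,  -0.   ,   0.008,   0.   ]), 'eef_pos': array([ 0.156, -0.605,  0.244]), 'eef_rot': array([-179.878,   -0.022,   14.427]), 'ft_force': array([-0.674, -0.038,  0.237]), 'torque': array([-0.01 ,  0.011, -0.035]), 'finger_force': 0.0, 'gripper_width': 1.0001122533774087}
scene [[-0.801  0.498 -0.334  0.959]
 [ 0.599  0.668 -0.441  0.541]
 [ 0.003 -0.553 -0.833  1.092]
 [ 0.     0.     0.     1.   ]] 43.3361418792481
press 0.97 [228. 233.] [0.651 0.023 0.02 ]
seat 0.78 [223. 235.] [0.666 0.023 0.028]
claw 0.97 [228. 230.] [0.645 0.016 0.018]
latch_top 0.5 [261. 230.] [0.587 0.078 0.045]
cover_grip 0.83 [237. 248.] [0.668 0.086 0.053]
cover_grip 0.72 [259. 230.] [0.59  0.073 0.046]
cover_grip 0.44 [304. 284.] [0.6   0.257 0.063]
mat_mid 0.69 [287. 188.] [ 0.435 -0.005  0.001]
mat_mid 0.46 [195. 126.] [ 0.519 -0.336  0.012]
plunger_top 0.62 [222. 202.] [ 0.624 -0.04   0.061]
saucer0 0.7
[... 573 characters left out ...]
3. 152.] [0.632 0.006 0.024]
seat 0.78 [263. 148.] [0.645 0.005 0.021]
claw 0.69 [264. 146.] [0.65  0.003 0.019]
latch_top 0.32 [355.  96.] [ 0.771 -0.24   0.103]
cover_grip 0.91 [237. 144.] [0.649 0.078 0.072]
mat_mid 0.96 [271. 221.] [ 0.438 -0.016  0.003]
plunger_top 0.69 [177. 168.] [0.584 0.24  0.062]
plunger_top 0.51 [283. 150.] [ 0.632 -0.049  0.06 ]
saucer0 0.76 [387. 191.] [ 0.521 -0.343  0.017]
candle_a_mid 0.96 [ 98. 148.] [0.638 0.452 0.076]
candle_a_mid 0.94 [133. 169.] [0.58  0.356 0.08 ]
candle_a_mid 0.78 [118. 202.] [0.492 0.397 0.078]
candle_a_mid 0.65 [189. 211.] [0.467 0.21  0.051]
candle_a_mid 0.62 [101. 233.] [0.409 0.442 0.073]
cover 0.98 [238. 140.] [0.66  0.073 0.07 ]
```

```bash
python3 - <<'E'
import cv2
a=cv2.imread('pics/top0.png');b=cv2.imread('pics/scene0.png')
cv2.imwrite('pics/top1.png',cv2.resize(a[60:300,50:470],(800,457),interpolation=3))
cv2.imwrite('pics/scene1.png',cv2.resize(b[80:384,130:512],(750,597),interpolation=3))
E
```

```text
(no output)
```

View pics/top1.png

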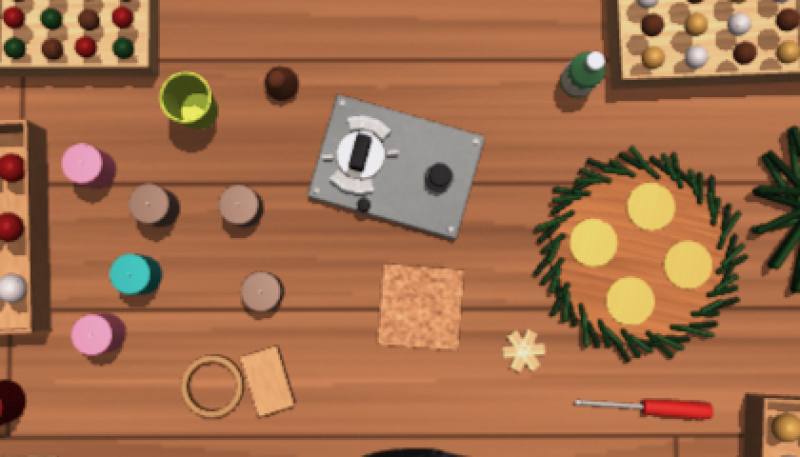

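View pics/scene1.png

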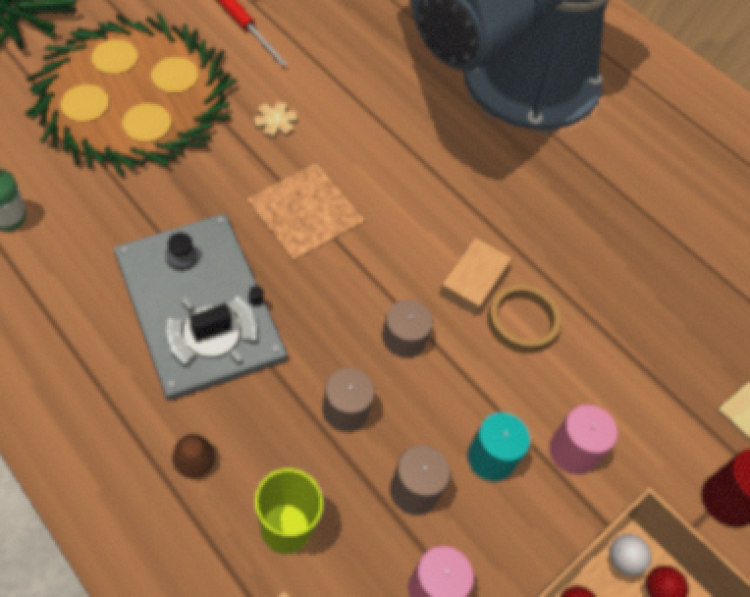

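The views show three taupe candles (top crop (150,203), (240,205), (261,291)), pink and turquoise look-alikes, the press with its cover, and the mat and wreath. Now I'll measure them.

```bash
python3 - <<'E'
from h import *
np.set_printoptions(precision=4,suppress=True)
for n in ('top','scene'):
    d=snap(n); hsv=cv2.cvtColor(d['img'],cv2.COLOR_RGB2HSV)
    v,u=np.mgrid[:384,:512]; P=world(d,np.c_[u.ravel(),v.ravel()]).reshape(384,512,3)
    X,Y,Z=P[...,0],P[...,1],P[...,2]
    print(n,'table z',np.median(Z[(abs(X-.5)<.1)&(abs(Y-.12)<.05)]))
    for c,h in (((.58,.355),.076),((.583,.24),.064),((.467,.21),.052)):
        near=np.hypot(X-c[0],Y-c[1])<.05; zt=np.median(Z[near&(Z>.035)])
        m=near&(abs(Z-zt)<.006); (cx,cy),r=cv2.minEnclosingCircle(P[m][:,:2].astype(np.float32)*1000)
        print('candle',c,'ztop %.4f'%zt,'ctr',P[m].mean(0),'enc',cx,cy,r,hsv[m].mean(0))
    m=(hsv[...,0]>18)&(hsv[...,0]<32)&(hsv[...,1]>100)&(hsv[...,2]>150)&(abs(X-.52)<.13)&(abs(Y+.33)<.13)
    nn,l,s,c=cv2.connectedComponentsWithStats(m.astype(np.uint8))
    for i in range(1,nn):
        if s[i,4]>150: print('saucer',world(d,pix(l==i),.015).mean(0),s[i,4],np.median(Z[l==i]))
    m=(abs(X-.63)<.15)&(abs(Y-.02)<.16)&(hsv[...,1]<60)&(abs(Z-.022)<.009)
    m=m.astype(np.uint8); nn,l,s,c=cv2.connectedComponentsWithStats(m); i=1+s[1:,4].argmax()
    w=world(d,pix(l==i),.022)[:,:2]; hull=cv2.convexHull((w*1000).astype(np.float32)); rc=cv2.minAreaRect(hull)
    print('deck',rc,np.median(Z[l==i]))
    for nm,c,z in(('handle',(.65,.078),.07),('plunger',(.63,-.049),.06),('button',(.585,.075),.046)):
        k=(np.hypot(X-c[0],Y-c[1])<.035)&(hsv[...,2]<80)&(abs(Z-z)<.008)
        if k.sum()>5: 
            w=P[k]; rc=cv2.minAreaRect((w[:,:2]*1000).astype(np.float32)); print(nm,w.mean(0),k.sum(),rc)
    k=(abs(X-.437)<.1)&(abs(Y+.014)<.1)&(Z<.012)&(hsv[...,2]>185)
    k=cv2.morphologyEx(k.astype(np.uint8),cv2.MORPH_OPEN,np.ones((3,3)));nn,l,s,c=cv2.connectedComponentsWithStats(k); i=1+s[1:,4].argmax()
    w=world(d,pix(l==i),.004); print('mat',w.mean(0),cv2.minAreaRect((w[:,:2]*1000).astype(np.float32)))
E
```

```text
top table z 0.000735661736999127
candle (0.58, 0.355) ztop 0.0757 ctr [0.588  0.3699 0.0762] enc 587.6044311523438 370.3109130859375 28.870759963989258 [  9.4873  88.1076 163.3456]
candle (0.583, 0.24) ztop 0.0639 ctr [0.5868 0.2455 0.0642] enc 587.298095703125 246.20877075195312 28.96794319152832 [  9.5436  84.8634 173.1366]
candle (0.467, 0.21) ztop 0.0523 ctr [0.4631 0.2147 0.0523] enc 463.2192687988281 214.87808227539062 28.891155242919922 [  9.5266  84.2604 174.0325]
saucer [ 0.5869 -0.3577  0.015 ] 483 0.016048509523582277
saucer [ 0.5334 -0.2712  0.015 ] 491 0.016067387064059302
saucer [ 0.5001 -0.4115  0.015 ] 486 0.015964958686873754
saucer [ 0.4467 -0.3245  0.015 ] 491 0.01602959656149716
deck ((646.8151245117188, 20.307296752929688), (227.76422119140625, 158.79541015625), 73.7628402709961) 0.022819822877935714
handle [0.66   0.0726 0.0723] 120 ((660.473388671875, 72.65167236328125), (20.15912628173828, 45.5173225402832), 74.052001953125)
plunger [ 0.6284 -0.042   0.0623] 109 ((628.4500732421875, -41.702392578125), (30.344013214111328, 29.905393600463867), 0.667279899120330
[... 950 characters left out ...]
 0.015 ] 349 0.014114820240091142
deck ((646.1346435546875, 26.98211669921875), (232.38648986816406, 158.6117401123047), 73.73888397216797) 0.02111816117368648
handle [0.661  0.0793 0.0701] 174 ((660.210205078125, 78.09886169433594), (20.961673736572266, 47.40892028808594), 72.82280731201172)
plunger [ 0.628  -0.0355  0.06  ] 122 ((627.1294555664062, -36.42328643798828), (32.9437255859375, 28.301197052001953), 54.50931167602539)
button [0.5879 0.0737 0.0448] 44 ((587.4934692382812, 73.41339111328125), (18.640933990478516, 15.01567268371582), 52.90900421142578)
mat [ 0.437  -0.0109  0.004 ] ((435.8272399902344, -12.259727478027344), (120.40611267089844, 119.38446807861328), 85.05201721191406)
```

play_rows(slide=[[1, -0.83, -0.2], [1, -0.83, -0.2], [1, -0.83, -0.2]], twist=[0, 0, 0], hand=1, force=40)

```text
t: 1.5
eef_pos: [0.2331, -0.4972, 0.2655]
eef_rot: [-179.9, -0.0, 14.5]
ft_force: [-0.1, 0.5, 0.2]
gripper_width: 0.514
finger_force: 0.0
```

play_rows(slide=[[1, -0.83, -0.2], [1, -0.83, -0.2], [1, -0.83, -0.2]], twist=[0, 0, 0])

```text
t: 1.8
eef_pos: [0.3093, -0.3917, 0.2859]
eef_rot: [-180.0, -0.0, 14.5]
ft_force: [-0.9, 0.4, -0.1]
gripper_width: 0.004
finger_force: 0.0
```

play_rows(slide=[[1, -0.83, -0.2], [1, -0.83, -0.2], [1, -0.83, -0.2]], twist=[0, 0, 0])

```text
t: 2.1
eef_pos: [0.3855, -0.2867, 0.3061]
eef_rot: [180.0, -0.1, 14.5]
ft_force: [0.1, -0.8, -0.4]
gripper_width: 0.003
finger_force: 0.0
```

play_rows(slide=[[1, -0.83, 0], [1, -0.83, 0], [1, -0.83, 0]], twist=[0, 0, 0])

```text
t: 2.4
eef_pos: [0.4617, -0.1813, 0.3056]
eef_rot: [-180.0, -0.1, 14.6]
ft_force: [0.1, -0.5, -0.1]
gripper_width: 0.001
finger_force: 0.0
```

play_rows(slide=[[1, -0.83, 0], [1, -0.83, 0], [1, -0.83, 0]], twist=[0, 0, 0])

```text
t: 2.7
eef_pos: [0.5381, -0.0759, 0.3055]
eef_rot: [-180.0, -0.1, 14.6]
ft_force: [0.5, -0.7, -0.2]
gripper_width: -0.0
finger_force: 0.0
```

play_rows(slide=[[0.5, -0.83, 0], [0.5, -0.83, 0], [0.5, -0.83, 0], [0.5, -0.83, 0], [0.5, -0.83, 0]], twist=[1, 1, 1, 1, 1])

```text
t: 3.2
eef_pos: [0.5643, 0.0148, 0.3053]
eef_rot: [180.0, 0.0, -15.5]
ft_force: [-0.5, -0.2, -0.2]
gripper_width: -0.0
finger_force: 0.0
```

```bash
cat >> h.py <<'E'
def go(p,yaw=None,s=None):
    """tool-axes shares to bring TCP to p (and twist to yaw)"""
    s=robot.observe(); psi=s['eef_rot'][2]; M=R.from_euler('xyz',s['eef_rot'],degrees=True).as_matrix()
    M=R.from_euler('xyz',[180,0,psi],degrees=True).as_matrix()
    tw=None if yaw is None else ((psi-yaw+180)%360-180)/30
    return np.round((M.T@(np.array(p)-s['eef_pos']))/.1,3), tw if tw is None else round(tw,3)
E
python3 - <<'E'
from h import *
np.set_printoptions(precision=4,suppress=True)
d=snap('wrist','w0.png'); hsv=cv2.cvtColor(d['img'],cv2.COLOR_RGB2HSV)
print(d['hand_eye'],d['fovy'])
v,u=np.mgrid[:384,:512]; P=world(d,np.c_[u.ravel(),v.ravel()]).reshape(384,512,3)
X,Y,Z=P[...,0],P[...,1],P[...,2]
for nm,c,z in(('handle',(.66,.075),.07),('plunger',(.63,-.039),.06),('button',(.588,.07),.046)):
    k=(np.hypot(X-c[0],Y-c[1])<.035)&(hsv[...,2]<80)&(abs(Z-z)<.006)
    if k.sum()>5:
        w=P[k]; print(nm,w.mean(0),k.sum(),cv2.minAreaRect((w[:,:2]*1000).astype(np.float32)),pix(k).mean(0))
for t in ['latch_top','cover_grip','plunger_top','seat']:
    for r in spotter.recognise('wrist',t)[:3]:
        print(t,round(r['confidence'],2),np.round(r['pixel']),world(d,r['pixel'])[0])
E
```

```text
[[ 0.0003 -0.9649 -0.2628  0.0676]
 [ 1.      0.0003  0.0001 -0.0007]
 [-0.0001 -0.2628  0.9649 -0.1298]
 [ 0.      0.      0.      1.    ]] 65.70646984690485
handle [0.6603 0.0678 0.07  ] 97 ((660.9129028320312, 73.05402374267578), (20.106666564941406, 44.839908599853516), 76.08472442626953) [194.4948 105.5567]
plunger [ 0.6201 -0.0325  0.0623] 27 ((620.5220336914062, -34.76929473876953), (28.957109451293945, 12.045905113220215), 55.22801971435547) [281.6296 114.2593]
button [0.5904 0.0627 0.044 ] 16 ((587.4560546875, 65.02149200439453), (8.999855041503906, 17.541593551635742), 68.78270721435547) [217.0625 155.    ]
latch_top 0.55 [214. 160.] [0.5849 0.0676 0.0463]
cover_grip 0.73 [197. 104.] [0.661  0.0639 0.0721]
cover_grip 0.63 [389. 238.] [ 0.3822 -0.1647  0.0115]
cover_grip 0.24 [286. 105.] [ 0.6297 -0.0401  0.0646]
plunger_top 0.88 [284. 105.] [ 0.6309 -0.0382  0.0625]
plunger_top 0.68 [452. 134.] [ 0.5285 -0.3102  0.0121]
plunger_top 0.32 [244. 106.] [0.6439 0.0112 0.0228]
seat 0.79 [244. 107.] [0.6424 0.0112 0.0238]
```

View pics/w0.png

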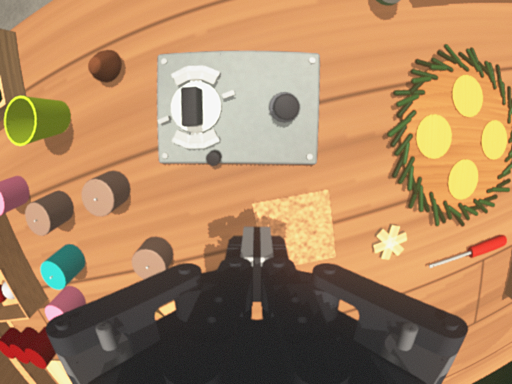

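The wrist view agrees: handle at pixel (194,106), button (214,158), plunger (285,106). Next, press the button.

```bash
python3 -c "
from h import *
print(go([.5875,.0670,.085],-16))"
```

```text
(array([ 0.08 , -0.577,  2.204]), np.float64(0.015))
```

play_rows(slide=[[0.08, -0.58, 1], [0.08, -0.58, 1], [0.08, -0.58, 1]], twist=[0, 0, 0])

```text
t: 3.75
eef_pos: [0.5854, 0.069, 0.2013]
eef_rot: [179.9, 0.4, -15.5]
ft_force: [-0.8, -0.3, 1.3]
gripper_width: -0.003
finger_force: 0.0
```

play_rows(slide=[[0, 0, 0.5], [0, 0, 1], [0, 0, 1.0], [0, 0, 1.0]], twist=[0, 0, 0, 0])

```text
t: 4.15
eef_pos: [0.5878, 0.0672, 0.1056]
eef_rot: [180.0, 0.1, -15.6]
ft_force: [0.3, -0.1, 0.7]
gripper_width: 0.001
finger_force: 0.0
```

```bash
python3 - <<'E'
from h import *
np.set_printoptions(precision=4,suppress=True)
d=snap('wrist'); hsv=cv2.cvtColor(d['img'],cv2.COLOR_RGB2HSV)
cv2.imwrite('pics/w1.png',cv2.resize(d['img'][:,:,::-1][30:330,110:410],(600,600)))
v,u=np.mgrid[:384,:512]; P=world(d,np.c_[u.ravel(),v.ravel()]).reshape(384,512,3)
X,Y,Z=P[...,0],P[...,1],P[...,2]
for nm,c,z in(('handle',(.66,.075),.072),('plunger',(.63,-.039),.062),('button',(.588,.07),.046)):
    k=(np.hypot(X-c[0],Y-c[1])<.035)&(hsv[...,2]<90)&(abs(Z-z)<.004)
    if k.sum()>5:
        w=P[k]; print(nm,w.mean(0),k.sum(),cv2.minAreaRect((w[:,:2]*1000).astype(np.float32)),pix(k).mean(0))
print(robot.observe()['eef_pos'])
E
```

```text
handle [0.6598 0.0763 0.0728] 1812 ((662.0185546875, 74.0142822265625), (21.450014114379883, 48.05913543701172), 74.62940979003906) [206.3179 115.0088]
plunger [ 0.6294 -0.0384  0.0629] 1855 ((629.1392822265625, -39.77216339111328), (32.57377243041992, 31.860109329223633), 80.4457015991211) [402.4588 118.2221]
button [0.5899 0.0693 0.047 ] 576 ((589.6651000976562, 69.38636016845703), (18.309598922729492, 16.5714054107666), 76.8099136352539) [253.5    213.3924]
[0.5893 0.0672 0.1075]
```

View pics/w1.png

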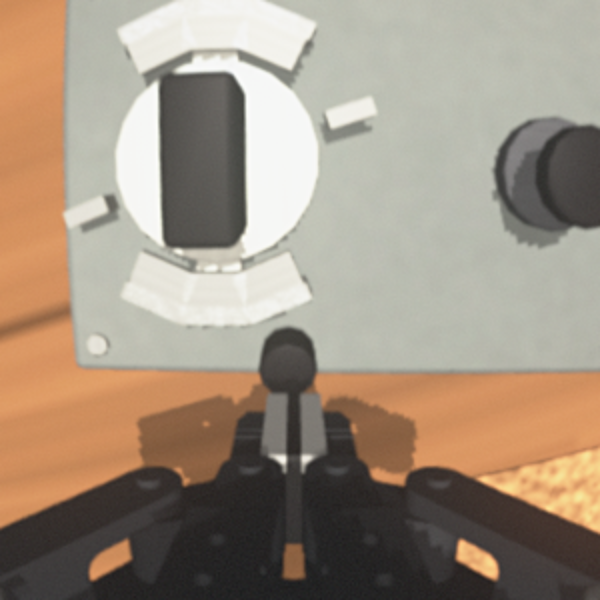

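Close up, the fingertips line up with the button at (287,360) in the crop; the needed shift is about 2 mm. Pressing now.

play_rows(slide=[[0, -0.02, 0.35], [0, -0.02, 0.43], [0, -0.02, 0.48], [0, -0.02, 0.52], [0, -0.02, 0.55], [0, -0.02, 0.57], [0, -0.02, 0.57]], twist=[0, 0, 0, 0, 0, 0, 0])

```text
t: 4.9
eef_pos: [0.5892, 0.0695, 0.0517]
eef_rot: [-180.0, -0.2, -15.5]
ft_force: [-4.2, -1.0, 15.5]
gripper_width: 0.004
finger_force: 8.0
```

play_rows(slide=[[0, 0, -0.5], [0, 0, -0.8], [0.5, 0, -0.8], [0.5, 0, -0.8]], twist=[0, 0, 0, 0], hand=0.3)

```text
t: 5.3
eef_pos: [0.6442, 0.0543, 0.1318]
eef_rot: [-179.9, -0.9, -15.6]
ft_force: [0.2, -0.7, 1.1]
gripper_width: 0.675
finger_force: 0.0
```

```bash
python3 - <<'E'
from h import *
np.set_printoptions(precision=4,suppress=True)
d=snap('wrist','w2.png'); hsv=cv2.cvtColor(d['img'],cv2.COLOR_RGB2HSV)
v,u=np.mgrid[:384,:512]; P=world(d,np.c_[u.ravel(),v.ravel()]).reshape(384,512,3)
X,Y,Z=P[...,0],P[...,1],P[...,2]
for nm,c,z,e in(('handle',(.66,.075),.072,.004),('plunger',(.63,-.039),.062,.004),('button',(.589,.07),.042,.008)):
    k=(np.hypot(X-c[0],Y-c[1])<.035)&(hsv[...,2]<90)&(abs(Z-z)<e)
    if k.sum()>5:
        w=P[k]; print(nm,w.mean(0),np.median(w[:,2]),k.sum(),cv2.minAreaRect((w[:,:2]*1000).astype(np.float32)),pix(k).mean(0))
print(robot.observe()['eef_pos'],go([.661,.0745,.10],-15.5))
E
```

```text
handle [0.6489 0.0778 0.0727] 0.07291813074879121 588 ((661.9929809570312, 73.87779235839844), (20.99526023864746, 49.51274490356445), 73.48066711425781) [222.4371 218.8095]
plunger [ 0.6296 -0.0385  0.0628] 0.06303258027187546 1258 ((629.1024780273438, -39.36211395263672), (31.466171264648438, 31.403301239013672), 1.3805700540542603) [383.2552 196.8466]
button [0.5897 0.0693 0.0387] 0.03891331448431526 384 ((588.641845703125, 69.88578796386719), (18.851648330688477, 18.811954498291016), 57.68460464477539) [257.737  266.1068]
[0.6403 0.0552 0.1302] (array([ 0.147, -0.242,  0.302]), np.float64(-0.004))
```

play_rows(slide=[[0.15, -0.24, 0.1], [0.15, -0.24, 0.3], [0.15, -0.24, 0.6], [0.15, -0.24, 0.76], [0.15, -0.24, 0.76], [0.15, -0.24, 0.76]], twist=[0, 0, 0, 0, 0, 0])

```text
t: 5.95
eef_pos: [0.657, 0.0754, 0.0524]
eef_rot: [180.0, 0.0, -15.6]
ft_force: [0.5, 0.2, 0.3]
gripper_width: 0.698
finger_force: 0.0
```

play_rows(slide=[[0, 0, 0], [0, 0, 0], [0, 0, 0], [0, 0, 0], [0, 0, 0], [0, 0, 0]], twist=[0, 0, 0, 0, 0, 0], hand=1, force=60)

```text
t: 6.55
eef_pos: [0.6582, 0.0753, 0.0538]
eef_rot: [-180.0, -0.1, -15.6]
ft_force: [0.3, -0.9, 5.7]
gripper_width: 0.25
finger_force: 59.9
```

play_rows(slide=[[0, 0, 0], [0, 0, 0], [0.035, 0, 0], [0.035, 0, 0], [0.035, 0, 0]], twist=[0, 0, 0, 0, 0], hand=0.55)

```text
t: 7.05
eef_pos: [0.6606, 0.0744, 0.052]
eef_rot: [180.0, 0.0, -15.6]
ft_force: [-0.1, -0.0, 0.5]
gripper_width: 0.447
finger_force: 0.0
```

play_rows(slide=[[0, 0, 0], [0, 0, 0], [0, 0, 0], [0, 0, 0], [0, 0, 0], [0, 0, 0]], twist=[0, 0, 0, 0, 0, 0], hand=1, force=60)

```text
t: 7.65
eef_pos: [0.6605, 0.0745, 0.0523]
eef_rot: [-180.0, 0.0, -15.6]
ft_force: [0.2, 0.7, -0.0]
gripper_width: 0.246
finger_force: 58.9
```

play_rows(slide=[[0, 0, 0], [0, 0, 0], [0, 0, 0], [0, 0, 0], [0, 0, 0], [0, 0, 0]], twist=[-0.2, -0.4, -0.6, -0.8, -1, -1])

```text
t: 8.25
eef_pos: [0.6605, 0.0743, 0.0523]
eef_rot: [180.0, 0.0, 14.4]
ft_force: [0.0, -0.2, -0.6]
gripper_width: 0.245
finger_force: 58.8
```

play_rows(slide=[[0, 0, 0], [0, 0, 0], [0, 0, 0], [0, 0, 0], [0, 0, 0], [0, 0, 0]], twist=[-0.2, -0.4, -0.6, -0.8, -1, -1])

```text
t: 8.85
eef_pos: [0.6606, 0.0743, 0.0523]
eef_rot: [180.0, 0.0, 44.3]
ft_force: [1.0, 0.2, -0.9]
gripper_width: 0.25
finger_force: 58.7
```

play_rows(slide=[[0, 0, 0], [0, 0, 0], [0, 0, 0], [0, 0, 0], [0, 0, 0], [0, 0, 0]], twist=[-0.2, -0.4, -0.6, -0.8, -0.97, -0.97])

```text
t: 9.45
eef_pos: [0.6606, 0.0744, 0.0523]
eef_rot: [180.0, -0.0, 73.3]
ft_force: [-0.2, -0.5, -0.9]
gripper_width: 0.248
finger_force: 58.7
```

```bash
python3 - <<'E'
from h import *
s=robot.observe();print(s['ft_force'],s['torque'],s['eef_rot'],s['eef_pos'])
d=snap('wrist'); cv2.imwrite('pics/w3.png',d['img'][:,:,::-1])
E
```

```text
[-0.23498974 -0.46555014 -0.90065847] [-0.05361471 -0.09186227  0.02512582] [ 1.79993788e+02 -9.50568971e-04  7.33299370e+01] [0.66061399 0.07440664 0.05225845]
```

View pics/w3.png

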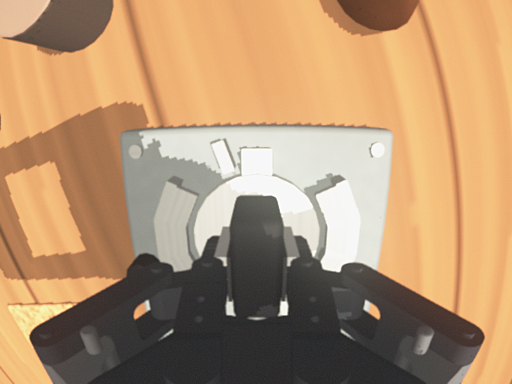

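The lug shows at (256,160), clear between the claws. Lifting.

play_rows(slide=[[0, 0, -0.1], [0, 0, -0.25], [0, 0, -0.5], [0, 0, -0.8], [0, 0, -0.8]], twist=[0, 0, 0, 0, 0])

```text
t: 10.0
eef_pos: [0.6642, 0.0745, 0.1383]
eef_rot: [179.4, -0.2, 73.5]
ft_force: [0.6, 1.3, -1.2]
gripper_width: 0.249
finger_force: 59.0
```

play_rows(slide=[[-0.25, -0.3, 0], [-0.5, -0.6, 0], [-0.75, -0.94, 0], [-0.75, -0.94, 0]], twist=[0, 0, 0, 0])

```text
t: 10.4
eef_pos: [0.5403, 0.0291, 0.1312]
eef_rot: [-179.2, 0.1, 73.4]
ft_force: [0.3, 0.7, -2.4]
gripper_width: 0.251
finger_force: 59.4
```

play_rows(slide=[[-0.25, -0.3, 0], [-0.5, -0.6, 0], [-0.75, -0.94, 0], [-0.75, -0.94, 0], [-0.75, -0.94, 0]], twist=[0, 0, 0, 0, 0])

```text
t: 10.9
eef_pos: [0.4376, -0.0164, 0.1326]
eef_rot: [180.0, -0.0, 73.4]
ft_force: [0.6, -0.2, -1.2]
gripper_width: 0.248
finger_force: 59.6
```

```bash
python3 - <<'E'
from h import *
s=robot.observe();print(s['ft_force'],s['gripper_width'],s['eef_rot'],s['eef_pos'])
d=snap('wrist'); cv2.imwrite('pics/w4.png',d['img'][:,:,::-1]); 
for c in ['top','scene']:
    d=snap(c)
    hsv=cv2.cvtColor(d['img'],cv2.COLOR_RGB2HSV)
    for r in spotter.recognise(c,'mat_mid')[:2]: print(c,r['confidence'],world(d,r['pixel'],.004))
E
```

```text
[ 0.64026101 -0.17966157 -1.17039381] 0.2481881981960539 [ 1.79962788e+02 -8.42429492e-03  7.34079135e+01] [ 0.43758611 -0.01635784  0.13263757]
scene 0.81 [[ 4.49626907e-01 -5.79787961e-05  4.00000000e-03]]
```

View pics/w4.png

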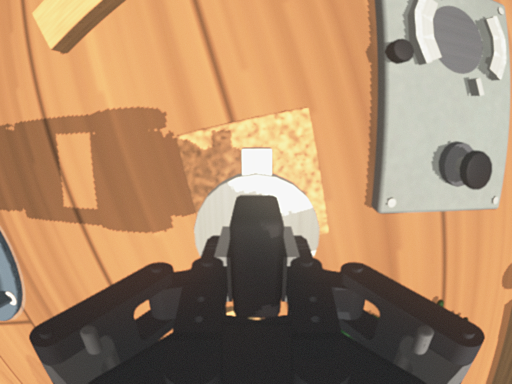

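The cover is held over the mat; mat corners show at (178,136), (308,108), (328,232). Checking the mat centre from these.

```bash
python3 - <<'E'
from h import *
d=snap('wrist'); w=world(d,[[178,136],[308,108],[328,232]],.004)[:,:2]; print(w, (w[0]+w[2])/2, np.linalg.norm(w[0]-w[1]),np.linalg.norm(w[2]-w[1]))
E
```

```text
[[ 0.38765625  0.04949837]
 [ 0.50386519  0.04017816]
 [ 0.49437519 -0.0770804 ]] [ 0.44101572 -0.01379101] 0.11658209216636907 0.1176419546821496
```

play_rows(slide=[[0.015, 0.015, 0.4], [0.015, 0.015, 0.75], [0.015, 0.015, 0.88], [0.015, 0.015, 0.93], [0.015, 0.015, 0.96], [0.015, 0.015, 0.975], [0.015, 0.015, 0.985], [0.015, 0.015, 0.985]], twist=[0, 0, 0, 0, 0, 0, 0, 0])

```text
t: 12.0
eef_pos: [0.4401, -0.0152, 0.0344]
eef_rot: [179.9, -0.0, 73.5]
ft_force: [-0.4, 0.7, -1.4]
gripper_width: 0.247
finger_force: 59.3
```

play_rows(slide=[[0, 0, 0], [0, 0, 0], [0, 0, 0], [0, 0, 0], [0, 0, -0.2], [0, 0, -0.6], [0, 0, -1], [0, 0, -1]], twist=[0, 0, 0, 0, 0, 0, 0, 0], hand=0)

```text
t: 12.8
eef_pos: [0.4423, -0.0157, 0.1377]
eef_rot: [179.4, -0.0, 73.5]
ft_force: [1.7, -0.2, -0.1]
gripper_width: 0.998
finger_force: 0.0
```

play_rows(slide=[[1, 0, -0.7], [1, 0, -0.7], [1, 0, -0.7], [1, 0, -0.7]], twist=[1, 1, 1, 1])

```text
t: 13.2
eef_pos: [0.4701, 0.0833, 0.2057]
eef_rot: [179.8, -0.3, 43.4]
ft_force: [-0.0, -0.7, -1.9]
gripper_width: 0.998
finger_force: 0.0
```

play_rows(slide=[[1, -0.5, 0], [1, -0.5, 0], [1, -0.5, 0], [1, -0.5, 0]], twist=[1, 1, 1, 1])

```text
t: 13.6
eef_pos: [0.5067, 0.1887, 0.2028]
eef_rot: [-180.0, -0.0, 13.4]
ft_force: [-0.1, -0.2, -0.5]
gripper_width: 1.0
finger_force: 0.0
```

play_rows(slide=[[0.7, -1, 0], [0.7, -1, 0], [0.7, -1, 0], [0.7, -1, 0], [0.7, -1, 0]], twist=[0.97, 0.97, 0.97, 0.97, 0.97])

```text
t: 14.1
eef_pos: [0.55, 0.3002, 0.2022]
eef_rot: [179.9, 0.1, -15.5]
ft_force: [-0.5, -0.7, -0.8]
gripper_width: 1.001
finger_force: 0.0
```

```bash
cat >> h.py <<'E'
def cand(d,c,r=.05,h=None):
    hsv=cv2.cvtColor(d['img'],cv2.COLOR_RGB2HSV)
    v,u=np.mgrid[:384,:512]; P=world(d,np.c_[u.ravel(),v.ravel()]).reshape(384,512,3)
    n=(np.hypot(P[...,0]-c[0],P[...,1]-c[1])<r)&(P[...,2]>.03)&(d['z_map']>0)&(hsv[...,0]<18)&(hsv[...,1]>50)&(hsv[...,1]<125)
    if n.sum()<30: return None
    zt=np.percentile(P[n][:,2],90) if h is None else h
    m=n&(abs(P[...,2]-zt)<.005); (x,y),rr=cv2.minEnclosingCircle(P[m][:,:2].astype(np.float32)*1000)
    return np.round([x/1000,y/1000,zt,rr/1000],4),int(m.sum()),pix(m).mean(0)
E
python3 - <<'E'
from h import *
np.set_printoptions(precision=4,suppress=True)
print(robot.observe()['eef_pos'],robot.observe()['eef_rot'])
d=snap('wrist','w5.png')
for c in ((.587,.372),(.587,.248),(.4625,.217)): print(cand(d,c))
d=snap('top','top2.png')
for c in ((.587,.372),(.587,.248),(.4625,.217)): print(cand(d,c))
E
```

```text
[0.55   0.3002 0.2022] [179.9188   0.1098 -15.4754]
(array([0.5697, 0.3565, 0.2468, 0.0156]), 108, array([ 93.4074, 278.8148]))
(array([0.5523, 0.2594, 0.2767, 0.0323]), 1146, array([391.0969, 324.8918]))
(array([0.4623, 0.2176, 0.0539, 0.0287]), 1219, array([350.5119, 233.6809]))
None
(array([0.5431, 0.2384, 0.3025, 0.0085]), 7, array([162.7143, 174.7143]))
(array([0.4966, 0.2214, 0.4919, 0.0119]), 6, array([152.5   , 193.3333]))
```

View pics/w5.png

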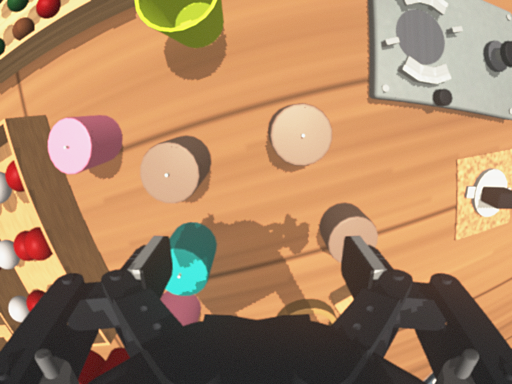

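Candles a, b, c show at (170,172), (300,135), (350,230); I'll measure using known height bands.

```bash
cat >> h.py <<'E'
def cand(d,c,h,r=.045):
    v,u=np.mgrid[:384,:512]; P=world(d,np.c_[u.ravel(),v.ravel()]).reshape(384,512,3)
    m=(np.hypot(P[...,0]-c[0],P[...,1]-c[1])<r)&(abs(P[...,2]-h)<.006)&(d['z_map']>0)
    nn,l,s,_=cv2.connectedComponentsWithStats(m.astype(np.uint8))
    if nn<2: return None
    m=l==1+s[1:,4].argmax(); Q=P[m]; (x,y),rr=cv2.minEnclosingCircle(Q[:,:2].astype(np.float32)*1000)
    return np.round([x/1000,y/1000,np.median(Q[:,2]),rr/1000],4),int(m.sum()),pix(m).mean(0)
E
python3 - <<'E'
from h import *
d=snap('wrist')
for c,h in (((.587,.372),.076),((.587,.248),.064),((.4625,.217),.052)): print(cand(d,c,h))
E
```

```text
(array([0.5865, 0.373 , 0.0771, 0.029 ]), 2907, array([169.0120399 , 171.94771242]))
(array([0.5861, 0.2486, 0.0651, 0.029 ]), 3011, array([299.25141149, 134.19893723]))
(array([0.4625, 0.2178, 0.053 , 0.029 ]), 1295, array([348.64864865, 233.48262548]))
```

play_rows(slide=[[0.16, -0.8, 0.1], [0.16, -0.8, 0.2], [0.16, -0.8, 0.5], [0.16, -0.8, 0.8], [0.16, -0.8, 0.8]], twist=[0, 0, 0, 0, 0])

```text
t: 14.75
eef_pos: [0.5842, 0.3702, 0.1188]
eef_rot: [179.6, 0.5, -15.6]
ft_force: [-0.7, -1.3, -0.2]
gripper_width: 1.002
finger_force: 0.0
```

play_rows(slide=[[0, 0, 0.3], [0, 0, 0.6], [0, 0, 0.76], [0, 0, 0.76], [0, 0, 0.76]], twist=[0, 0, 0, 0, 0])

```text
t: 15.25
eef_pos: [0.5885, 0.3723, 0.049]
eef_rot: [-179.9, -0.1, -15.6]
ft_force: [0.6, -0.1, -0.9]
gripper_width: 1.0
finger_force: 0.0
```

play_rows(slide=[[0, 0, 0], [0, 0, 0], [0, 0, 0], [0, 0, 0], [0, 0, 0], [0, 0, 0]], twist=[0, 0, 0, 0, 0, 0], hand=1, force=50)

```text
t: 15.85
eef_pos: [0.5889, 0.3729, 0.05]
eef_rot: [-179.9, -0.2, -15.6]
ft_force: [0.0, -0.6, 6.3]
gripper_width: 0.667
finger_force: 53.8
```

play_rows(slide=[[0, 0, -0.15], [0, 0, -0.4], [0, 0, -0.7], [0, 0, -1], [0, 0, -1]], twist=[0, 0, 0, 0, 0])

```text
t: 16.35
eef_pos: [0.5904, 0.3738, 0.1536]
eef_rot: [-179.6, -0.5, -15.6]
ft_force: [1.2, 0.2, -1.7]
gripper_width: 0.671
finger_force: 53.6
```

play_rows(slide=[[0.2, 0.35, -0.1], [0.4, 0.7, -0.1], [0.5, 0.9, -0.1]], twist=[0, 0, 0])

```text
t: 16.65
eef_pos: [0.6116, 0.2695, 0.1573]
eef_rot: [179.9, 0.0, -15.6]
ft_force: [-0.7, 0.6, -2.2]
gripper_width: 0.668
finger_force: 54.0
```

play_rows(slide=[[0.2, 0.35, 0], [0.4, 0.7, 0], [0.5, 0.9, 0]], twist=[0, 0, 0])

```text
t: 16.95
eef_pos: [0.6356, 0.1689, 0.1568]
eef_rot: [179.9, 0.1, -15.7]
ft_force: [0.3, 0.6, -0.7]
gripper_width: 0.667
finger_force: 54.0
```

play_rows(slide=[[0.2, 0.35, 0], [0.4, 0.7, 0], [0.5, 0.89, 0], [0.5, 0.89, 0], [0.5, 0.89, 0]], twist=[0, 0, 0, 0, 0])

```text
t: 17.45
eef_pos: [0.659, 0.0727, 0.1569]
eef_rot: [-180.0, 0.1, -15.7]
ft_force: [1.0, -0.1, -1.8]
gripper_width: 0.667
finger_force: 54.0
```

```bash
python3 - <<'E'
from h import *
s=robot.observe();print(s['eef_pos'],s['eef_rot'],s['gripper_width'],s['ft_force'])
d=snap('wrist','w6.png')
print(cand(d,s['eef_pos'][:2],s['eef_pos'][2]+.03,.05))
v,u=np.mgrid[:384,:512]; P=world(d,np.c_[u.ravel(),v.ravel()]).reshape(384,512,3)
# plunger & button for reference
hsv=cv2.cvtColor(d['img'],cv2.COLOR_RGB2HSV);X,Y,Z=P[...,0],P[...,1],P[...,2]
for nm,c,z in(('plunger',(.63,-.039),.062),('button',(.589,.07),.038)):
    k=(np.hypot(X-c[0],Y-c[1])<.03)&(hsv[...,2]<90)&(abs(Z-z)<.005)
    if k.sum()>5: print(nm,cv2.minAreaRect((P[k][:,:2]*1000).astype(np.float32)),k.sum())
E
```

```text
[0.65903847 0.07270193 0.15687202] [-1.79989115e+02  1.39582362e-01 -1.56589564e+01] 0.6667641151878473 [ 1.01161735 -0.12942568 -1.80957288]
(array([0.6719, 0.0697, 0.184 , 0.0421]), 11530, array([256.49783174, 273.01205551]))
plunger ((629.484130859375, -39.145347595214844), (31.320322036743164, 31.170869827270508), 2.1202361583709717) 957
```

View pics/w6.png

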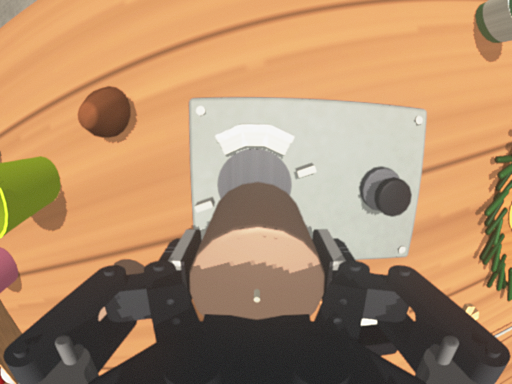

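The candle is held upright (wick (256,297)); claws and posts show ahead. Now its offset in the hand.

```bash
python3 - <<'E'
from h import *
np.set_printoptions(precision=4,suppress=True)
s=robot.observe()
d=snap('wrist'); w=world(d,[[250,275],[270,285],[240,300]]);print(w)
h=w[:2,2].mean(); print(world(d,[[256.5,297]],h)); print(go([.6612,.0750,0]),s['eef_pos'])
P=world(d,np.c_[np.arange(190,321,1),np.full(131,285)],h);print(d['z_map'][285,185:330:6])
E
```

```text
[[0.6648 0.0752 0.1837]
 [0.6578 0.0688 0.1835]
 [0.6544 0.0826 0.1845]]
[[0.6535 0.0757 0.1836]]
(array([ 0.019, -0.015,  1.572]), None) [0.6589 0.0735 0.157 ]
[0.1139 0.117  0.1165 0.1169 0.1176 0.1175 0.1173 0.1165 0.1171 0.1155
 0.1165 0.116  0.1183 0.116  0.1166 0.1163 0.1169 0.1164 0.1161 0.1165
 0.1168 0.117  0.1152 0.1183 0.0843]
```

play_rows(slide=[[0.047, -0.015, 0.2], [0.047, -0.015, 0.45], [0.047, -0.015, 0.65], [0.047, -0.015, 0.75], [0.047, -0.015, 0.8], [0.047, -0.015, 0.84], [0.047, -0.015, 0.855], [0.047, -0.015, 0.86]], twist=[0, 0, 0, 0, 0, 0, 0, 0])

```text
t: 18.35
eef_pos: [0.6653, 0.0732, 0.0725]
eef_rot: [-180.0, -0.1, -15.6]
ft_force: [0.3, -0.7, -1.6]
gripper_width: 0.667
finger_force: 53.9
```

play_rows(slide=[[0, 0, 0.01], [0, 0, 0.012], [0, 0, 0.012], [0, 0, 0.012]], twist=[0, 0, 0, 0])

```text
t: 18.75
eef_pos: [0.6654, 0.073, 0.072]
eef_rot: [-180.0, -0.1, -15.6]
ft_force: [-1.7, 0.3, 5.8]
gripper_width: 0.671
finger_force: 54.4
```

play_rows(slide=[[0, 0, 0], [0, 0, 0], [0, 0, 0], [0, 0, -0.2], [0, 0, -0.6], [0, 0, -0.8], [0, 0, -0.8]], twist=[0, 0, 0, 0, 0, 0, 0], hand=0)

```text
t: 19.45
eef_pos: [0.6674, 0.073, 0.1543]
eef_rot: [-179.9, -0.4, -15.6]
ft_force: [0.8, -0.2, -0.8]
gripper_width: 1.001
finger_force: 0.0
```

play_rows(slide=[[-0.05, 0.4, 0], [-0.05, 0.8, 0], [-0.05, 1, 0], [-0.05, 1, 0], [-0.05, 1, 0]], twist=[0, 0, 0, 0, 0], hand=1)

```text
t: 19.95
eef_pos: [0.6325, -0.022, 0.1495]
eef_rot: [-180.0, 0.1, -15.7]
ft_force: [-1.2, -0.2, -0.6]
gripper_width: 0.143
finger_force: 0.0
```

```bash
python3 - <<'E'
from h import *
s=robot.observe();print(s['eef_pos'],s['eef_rot'],s['gripper_width'],s['ft_force'])
d=snap('wrist','w7.png'); print(cand(d,(.662,.075),.098))
print(go([.6292,-.0391,.080]))
E
```

```text
[ 0.63253345 -0.02196523  0.14945208] [-1.79976864e+02  1.18987815e-01 -1.56507635e+01] 0.14310146941355362 [-1.1701593  -0.21928712 -0.6025178 ]
(array([0.6636, 0.0738, 0.0991, 0.0292]), 4404, array([116.9400545 , 209.38374205]))
(array([0.013, 0.181, 0.697]), None)
```

play_rows(slide=[[0.013, 0.18, 0.3], [0.013, 0.18, 0.6], [0.013, 0.18, 0.7], [0.013, 0.18, 0.76], [0.013, 0.18, 0.81], [0.013, 0.18, 0.85], [0.013, 0.18, 0.88], [0.013, 0.18, 0.9], [0.013, 0.18, 0.9], [0.013, 0.18, 0.9]], twist=[0, 0, 0, 0, 0, 0, 0, 0, 0, 0])

```text
t: 21.0
eef_pos: [0.6297, -0.0387, 0.0619]
eef_rot: [-179.9, -0.0, -15.6]
ft_force: [-3.1, 2.5, 6.2]
gripper_width: -0.001
finger_force: 3.1
```

play_rows(slide=[[0, 0, 0.01], [0, 0, 0.01], [0, 0, 0.01], [0, 0, 0.01], [0, 0, 0.01], [0, 0, 0.01], [0, 0, 0.01], [0, 0, 0.01]], twist=[0, 0, 0, 0, 0, 0, 0, 0])

```text
t: 21.8
eef_pos: [0.6297, -0.0387, 0.0611]
eef_rot: [-179.9, -0.0, -15.6]
ft_force: [-3.3, 3.4, 7.2]
gripper_width: -0.001
finger_force: 3.3
```

```bash
python3 - <<'E'
from h import *
s=robot.observe();print(s['eef_pos'],s['eef_rot'],s['gripper_width'],s['ft_force'])
E
```

```text
[ 0.62970606 -0.03869565  0.06110482] [-1.79939121e+02 -3.46657965e-02 -1.55725396e+01] -0.0008776806870425509 [-3.28560678  3.42638323  7.18641268]
```

play_rows(slide=[[0, 0, 0.02], [0, 0, 0.03], [0, 0, 0.03], [0, 0, 0.03], [0, 0, 0.03], [0, 0, 0.03], [0, 0, 0.03], [0, 0, 0.03], [0, 0, 0.03], [0, 0, 0.03]], twist=[0, 0, 0, 0, 0, 0, 0, 0, 0, 0])

```text
t: 22.8
eef_pos: [0.6299, -0.0387, 0.0609]
eef_rot: [-179.9, -0.1, -15.6]
ft_force: [-6.5, 3.5, 21.7]
gripper_width: -0.005
finger_force: 10.7
```

play_rows(slide=[[0, 0, -0.3], [0, 0, -0.95], [0, 0, -0.95], [0, -0.4, -0.95], [0, -0.8, -0.95], [0, -0.8, -0.95]], twist=[0, 0, 0, 0, 0, 0], hand=0)

```text
t: 23.4
eef_pos: [0.6527, 0.0417, 0.1523]
eef_rot: [-179.9, -0.2, -15.3]
ft_force: [0.4, 0.4, 0.1]
gripper_width: 0.992
finger_force: 0.0
```

play_rows(slide=[[0.025, -0.37, 0], [0.025, -0.37, 0], [0.025, -0.37, 0.4], [0.025, -0.37, 0.75], [0.025, -0.37, 0.78], [0.025, -0.37, 0.78]], twist=[0, 0, 0, 0, 0, 0])

```text
t: 24.0
eef_pos: [0.6629, 0.0717, 0.0728]
eef_rot: [180.0, 0.1, -15.6]
ft_force: [0.0, 1.1, 0.4]
gripper_width: 0.997
finger_force: 0.0
```

play_rows(slide=[[0, 0, 0], [0, 0, 0], [0, 0, 0], [0, 0, 0], [0, 0, 0], [0, 0, 0]], twist=[0, 0, 0, 0, 0, 0], hand=1)

```text
t: 24.6
eef_pos: [0.6652, 0.0722, 0.0762]
eef_rot: [-179.9, -0.3, -15.6]
ft_force: [-0.8, -0.6, 6.8]
gripper_width: 0.667
finger_force: 53.8
```

play_rows(slide=[[0, 0, -0.1], [0, 0, -0.3], [0, 0, -0.6], [0, 0, -1], [0, 0, -1]], twist=[0, 0, 0, 0, 0])

```text
t: 25.1
eef_pos: [0.6671, 0.0725, 0.1802]
eef_rot: [-179.8, -0.7, -15.6]
ft_force: [0.0, -0.2, -0.3]
gripper_width: 0.665
finger_force: 53.5
```

play_rows(slide=[[0.05, 0.35, 0], [0.1, 0.7, 0], [0.1, 1, 0]], twist=[0, 0, 0])

```text
t: 25.4
eef_pos: [0.6455, -0.0277, 0.1731]
eef_rot: [180.0, 0.0, -15.5]
ft_force: [0.2, 0.2, -1.2]
gripper_width: 0.666
finger_force: 53.8
```

play_rows(slide=[[0.05, 0.35, 0], [0.1, 0.7, 0], [0.1, 1, 0]], twist=[0, 0, 0])

```text
t: 25.7
eef_pos: [0.6282, -0.1272, 0.1729]
eef_rot: [180.0, 0.1, -15.6]
ft_force: [0.5, 0.3, -2.1]
gripper_width: 0.665
finger_force: 53.8
```

play_rows(slide=[[0.05, 0.35, 0], [0.1, 0.7, 0], [0.1, 1, 0]], twist=[0, 0, 0])

```text
t: 26.0
eef_pos: [0.6111, -0.2262, 0.1729]
eef_rot: [-180.0, 0.0, -15.6]
ft_force: [0.2, -0.0, -1.3]
gripper_width: 0.665
finger_force: 53.8
```

play_rows(slide=[[0.05, 0.35, 0], [0.05, 0.7, 0], [0.05, 0.9, 0], [0.05, 0.9, 0], [0.05, 0.9, 0]], twist=[0, 0, 0, 0, 0])

```text
t: 26.5
eef_pos: [0.5919, -0.3117, 0.173]
eef_rot: [-179.9, 0.1, -15.6]
ft_force: [-0.4, 0.6, -1.7]
gripper_width: 0.662
finger_force: 53.9
```

```bash
cat >> h.py <<'E'
def saucers(d):
    hsv=cv2.cvtColor(d['img'],cv2.COLOR_RGB2HSV)
    m=((hsv[...,0]>20)&(hsv[...,0]<34)&(hsv[...,1]>90)&(hsv[...,2]>140)).astype(np.uint8)
    nn,l,s,_=cv2.connectedComponentsWithStats(m)
    for i in range(1,nn):
        if s[i,4]>300:
            w=world(d,pix(l==i),.015)[:,:2]; (x,y),r=cv2.minEnclosingCircle((w*1000).astype(np.float32))
            if np.hypot(x-516,y+340)<130: print('saucer',np.round([x,y,r],1),'mean',np.round(w.mean(0),4),s[i,4],pix(l==i).mean(0).round())
E
python3 - <<'E'
from h import *
s=robot.observe();print(s['eef_pos'],s['eef_rot'],s['gripper_width'],s['ft_force'])
d=snap('wrist','w8.png'); saucers(d)
w=world(d,[[250,275],[270,285]]);print(w)
E
```

```text
[ 0.59190988 -0.3116833   0.17303582] [-1.79900386e+02  9.42503552e-02 -1.56180084e+01] 0.661857412293315 [-0.4223316  0.5592624 -1.6883638]
saucer [ 586.1 -356.6   36.7] mean [ 0.5887 -0.3591] 3634 [304. 172.]
saucer [ 498.9 -410.5   36.7] mean [ 0.5024 -0.4131] 2474 [367. 234.]
[[ 0.59523364 -0.30919652  0.19532623]
 [ 0.58857843 -0.31607301  0.19610429]]
```

View pics/w8.png

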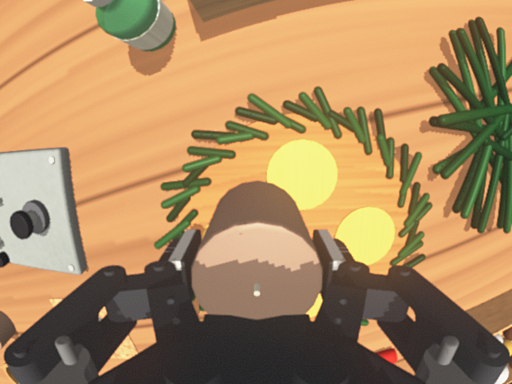

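The candle is still upright; saucers show at (302,174) and (366,234). Placing.

play_rows(slide=[[0.08, 0.3, 0], [0.083, 0.447, 0.2], [0.083, 0.447, 0.5], [0.083, 0.447, 0.8], [0.083, 0.447, 0.95], [0.083, 0.447, 0.95]], twist=[0, 0, 0, 0, 0, 0])

```text
t: 27.15
eef_pos: [0.5874, -0.355, 0.0758]
eef_rot: [-179.8, 0.3, -15.5]
ft_force: [-1.3, -0.1, -0.4]
gripper_width: 0.664
finger_force: 53.8
```

play_rows(slide=[[0, 0, 0.05], [0, 0, 0.08], [0, 0, 0.1], [0, 0, 0.11], [0, 0, 0.11]], twist=[0, 0, 0, 0, 0])

```text
t: 27.65
eef_pos: [0.5889, -0.3582, 0.0692]
eef_rot: [180.0, -0.1, -15.6]
ft_force: [-1.3, 1.1, 4.1]
gripper_width: 0.665
finger_force: 54.3
```

play_rows(slide=[[0, 0, 0], [0, 0, 0], [0, 0, 0], [0, 0, -0.2], [0, 0, -0.6], [0, 0, -1], [0, 0, -1]], twist=[0, 0, 0, 0, 0, 0, 0], hand=0)

```text
t: 28.35
eef_pos: [0.5918, -0.3607, 0.1744]
eef_rot: [179.7, -0.7, -15.6]
ft_force: [0.2, -0.6, 0.6]
gripper_width: 0.999
finger_force: 0.0
```

play_rows(slide=[[0, -1, 0], [0, -1, 0], [0, -1, 0]], twist=[0, 0, 0])

```text
t: 28.65
eef_pos: [0.6156, -0.2548, 0.1669]
eef_rot: [-179.8, 0.2, -15.2]
ft_force: [0.7, -0.9, -0.1]
gripper_width: 1.002
finger_force: 0.0
```

```bash
python3 - <<'E'
from h import *
s=robot.observe();print(s['eef_pos'],s['eef_rot'])
d=snap('wrist','w9.png'); saucers(d); print(cand(d,(.586,-.357),.091))
d=snap('top'); print('b',cand(d,(.587,.248),.064)); print('c',cand(d,(.4625,.217),.052),'cover',cand(d,(.439,-.015),.054,.05))
E
```

```text
[ 0.61561805 -0.25484184  0.16685201] [-1.79795161e+02  1.77061800e-01 -1.52491180e+01]
saucer [ 591.  -356.5   35.4] mean [ 0.6081 -0.3486] 641 [350. 166.]
saucer [ 498.7 -411.6   36.5] mean [ 0.4958 -0.4126] 1913 [415. 246.]
saucer [ 524.  -279.4   32.5] mean [ 0.517  -0.2799] 929 [304. 262.]
saucer [ 451.1 -308.4   31.5] mean [ 0.4531 -0.3069] 802 [336. 301.]
(array([ 0.5872, -0.3566,  0.0921,  0.0291]), 3583, array([390.3335194 , 205.09600893]))
b (array([0.5871, 0.2455, 0.0649, 0.0288]), 344, array([175.2122093 , 166.82267442]))
c (array([0.4632, 0.2151, 0.0525, 0.0288]), 340, array([186.90588235, 212.35294118])) cover None
```

play_rows(slide=[[-0.33, -1, 0], [-0.33, -1, 0], [-0.33, -1, 0]], twist=[0, 0, 0])

```text
t: 29.05
eef_pos: [0.6086, -0.1523, 0.1668]
eef_rot: [-179.9, 0.2, -15.4]
ft_force: [0.3, 0.3, -0.1]
gripper_width: 0.998
finger_force: 0.0
```

play_rows(slide=[[-0.33, -1, 0], [-0.33, -1, 0], [-0.33, -1, 0]], twist=[0, 0, 0])

```text
t: 29.35
eef_pos: [0.6041, -0.0477, 0.1672]
eef_rot: [-179.9, 0.2, -15.4]
ft_force: [0.3, 0.1, -0.3]
gripper_width: 0.998
finger_force: 0.0
```

play_rows(slide=[[-0.33, -1, 0], [-0.33, -1, 0], [-0.33, -1, 0]], twist=[0, 0, 0])

```text
t: 29.65
eef_pos: [0.6, 0.057, 0.1674]
eef_rot: [-179.9, 0.1, -15.4]
ft_force: [0.2, -1.1, -0.2]
gripper_width: 0.998
finger_force: 0.0
```

play_rows(slide=[[-0.33, -1, 0], [-0.33, -1, 0], [-0.33, -1, 0], [-0.33, -1, 0], [-0.33, -1, 0]], twist=[0, 0, 0, 0, 0])

```text
t: 30.15
eef_pos: [0.5963, 0.157, 0.1674]
eef_rot: [179.9, -0.0, -15.7]
ft_force: [0.2, 0.7, -0.1]
gripper_width: 1.005
finger_force: 0.0
```

```bash
python3 - <<'E'
from h import *
s=robot.observe();print(s['eef_pos'],s['eef_rot'])
d=snap('wrist','w10.png'); b=cand(d,(.586,.2486),.065); print(b,cand(d,(.4625,.2178),.053)); print(go([*b[0][:2],.045]))
E
```

```text
[0.59627833 0.15703603 0.16744178] [ 1.79948716e+02 -3.33455077e-02 -1.56533196e+01]
(array([0.5865, 0.2481, 0.0651, 0.029 ]), 2259, array([163.39043825, 227.20805666])) (array([0.4733, 0.2126, 0.0526, 0.0259]), 522, array([238.25287356, 310.51340996]))
(array([-0.341, -0.852,  1.225]), None)
```

play_rows(slide=[[-0.35, -0.6, 0], [-0.35, -0.855, 0], [-0.35, -0.855, 0.3], [-0.35, -0.855, 0.6], [-0.35, -0.855, 0.8]], twist=[0, 0, 0, 0, 0])

```text
t: 30.7
eef_pos: [0.5846, 0.249, 0.0858]
eef_rot: [179.9, 0.1, -15.7]
ft_force: [-0.2, -0.0, -0.3]
gripper_width: 1.0
finger_force: 0.0
```

play_rows(slide=[[0, 0, 0.25], [0, 0, 0.42], [0, 0, 0.42], [0, 0, 0.42]], twist=[0, 0, 0, 0])

```text
t: 31.1
eef_pos: [0.5855, 0.2494, 0.0456]
eef_rot: [180.0, 0.0, -15.7]
ft_force: [0.0, -0.1, 0.5]
gripper_width: 1.001
finger_force: 0.0
```

play_rows(slide=[[0, 0, 0], [0, 0, 0], [0, 0, 0], [0, 0, 0], [0, 0, 0], [0, 0, 0]], twist=[0, 0, 0, 0, 0, 0], hand=1, force=50)

```text
t: 31.7
eef_pos: [0.586, 0.251, 0.0473]
eef_rot: [-179.9, -0.2, -15.6]
ft_force: [0.9, -1.8, 5.6]
gripper_width: 0.666
finger_force: 53.8
```

play_rows(slide=[[0, 0, -0.15], [0, 0, -0.4], [0, 0, -0.7], [0, 0, -1], [0, 0, -1]], twist=[0, 0, 0, 0, 0])

```text
t: 32.2
eef_pos: [0.5875, 0.252, 0.1509]
eef_rot: [-179.7, -0.5, -15.6]
ft_force: [0.7, 0.3, -0.6]
gripper_width: 0.664
finger_force: 53.5
```

```bash
python3 - <<'E'
from h import *
s=robot.observe();print(s['eef_pos'],s['eef_rot'],s['gripper_width']); print(go([.6612,.0750,.16]))
E
```

```text
[0.58746021 0.25201892 0.15090499] [-179.71532011   -0.48067879  -15.55306015] 0.6637169630924228
(array([ 1.185,  1.508, -0.091]), None)
```

play_rows(slide=[[0.2, 0.3, -0.1], [0.4, 0.6, -0.1], [0.6, 0.75, -0.1]], twist=[0, 0, 0])

```text
t: 32.5
eef_pos: [0.6213, 0.1608, 0.1554]
eef_rot: [179.9, 0.1, -15.6]
ft_force: [0.6, 0.5, -1.2]
gripper_width: 0.665
finger_force: 53.7
```

play_rows(slide=[[0.2, 0.3, 0], [0.4, 0.6, 0], [0.58, 0.75, 0], [0.58, 0.75, 0], [0.58, 0.75, 0]], twist=[0, 0, 0, 0, 0])

```text
t: 33.0
eef_pos: [0.6578, 0.075, 0.155]
eef_rot: [-180.0, 0.1, -15.6]
ft_force: [-0.9, 0.2, -1.2]
gripper_width: 0.666
finger_force: 53.7
```

```bash
python3 - <<'E'
from h import *
s=robot.observe();print(s['eef_pos'],s['eef_rot'],s['gripper_width'],s['ft_force'])
d=snap('wrist','w11.png');w=world(d,[[250,285],[270,285],[256,310],[225,290],[290,290]]);print(w)
h=np.median(w[:,2]); print('foot below TCP',s['eef_pos'][2]-h+.064); print(go([.6612,.0750,s['eef_pos'][2]-h+.064+.022]))
E
```

```text
[0.65781646 0.07499207 0.15500259] [-1.79967066e+02  9.84226896e-02 -1.56294571e+01] 0.6657140982626935 [-0.9346433   0.18828821 -1.23010013]
[[0.653708   0.07974335 0.17314653]
 [0.65107314 0.07129055 0.17278136]
 [0.63920198 0.08105823 0.17300507]
 [0.65414562 0.09123024 0.17349023]
 [0.64629223 0.0633081  0.17344446]]
foot below TCP 0.04585606437701109
(array([ 0.039, -0.003,  0.872]), None)
```

View pics/w11.png

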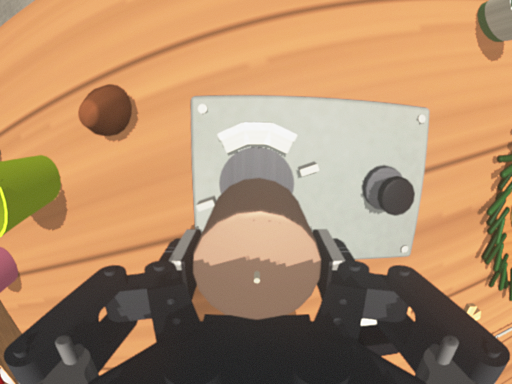

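Candle b is held upright over the seat (wick (256,279)).

play_rows(slide=[[0.03, 0, 0.2], [0.03, 0, 0.45], [0.03, 0, 0.65], [0.03, 0, 0.75], [0.03, 0, 0.81], [0.03, 0, 0.85], [0.03, 0, 0.865], [0.03, 0, 0.875], [0.03, 0, 0.875]], twist=[0, 0, 0, 0, 0, 0, 0, 0, 0])

```text
t: 33.95
eef_pos: [0.6614, 0.0743, 0.0694]
eef_rot: [-180.0, -0.1, -15.6]
ft_force: [-1.6, 0.9, 3.5]
gripper_width: 0.66
finger_force: 54.0
```

play_rows(slide=[[0, 0, 0], [0, 0, 0], [0, 0, 0], [0, 0, -0.2], [0, 0, -0.6], [0, 0, -0.8], [0, 0, -0.8]], twist=[0, 0, 0, 0, 0, 0, 0], hand=0)

```text
t: 34.65
eef_pos: [0.6637, 0.0737, 0.152]
eef_rot: [-179.9, -0.5, -15.6]
ft_force: [0.7, 0.0, -0.1]
gripper_width: 0.999
finger_force: 0.0
```

play_rows(slide=[[-0.02, 0.4, 0], [-0.02, 0.8, 0], [-0.02, 1, 0], [-0.02, 1, 0], [-0.02, 1, 0]], twist=[0, 0, 0, 0, 0], hand=1)

```text
t: 35.15
eef_pos: [0.6317, -0.022, 0.1471]
eef_rot: [-180.0, 0.1, -15.7]
ft_force: [-0.2, 0.3, 0.4]
gripper_width: 0.147
finger_force: 0.0
```

```bash
python3 - <<'E'
from h import *
s=robot.observe();print(s['eef_pos'],s['eef_rot'],s['gripper_width'],s['ft_force'])
d=snap('wrist','w12.png'); print(cand(d,(.662,.075),.086))
print(go([.6292,-.0391,.080]))
E
```

```text
[ 0.63170165 -0.02203746  0.14706476] [-1.79978577e+02  1.02919245e-01 -1.56564929e+01] 0.14702929249274657 [-0.23026599  0.26217282  0.41275757]
(array([0.6628, 0.0743, 0.0871, 0.0291]), 4119, array([121.93445011, 205.55960185]))
(array([0.022, 0.179, 0.672]), None)
```

play_rows(slide=[[0.02, 0.18, 0.3], [0.02, 0.18, 0.6], [0.02, 0.18, 0.68], [0.02, 0.18, 0.74], [0.02, 0.18, 0.79], [0.02, 0.18, 0.83], [0.02, 0.18, 0.86], [0.02, 0.18, 0.89], [0.02, 0.18, 0.91], [0.02, 0.18, 0.92]], twist=[0, 0, 0, 0, 0, 0, 0, 0, 0, 0])

```text
t: 36.2
eef_pos: [0.6296, -0.0387, 0.0607]
eef_rot: [-179.9, -0.1, -15.6]
ft_force: [-8.6, 4.3, 29.8]
gripper_width: -0.002
finger_force: 14.7
```

play_rows(slide=[[0, 0, 0], [0, 0, 0], [0, 0, 0], [0, 0, 0], [0, 0, 0], [0, 0, 0], [0, 0, 0], [0, 0, 0], [0, 0, 0], [0, 0, 0], [0, 0, 0], [0, 0, 0]], twist=[0, 0, 0, 0, 0, 0, 0, 0, 0, 0, 0, 0])

```text
t: 37.4
eef_pos: [0.6295, -0.0387, 0.0608]
eef_rot: [-179.9, -0.1, -15.6]
ft_force: [-8.0, 4.0, 23.2]
gripper_width: 0.001
finger_force: 11.9
```

play_rows(slide=[[0, 0, -0.3], [0, 0, -0.95], [0, 0, -0.95], [0, -0.4, -0.95], [0, -0.8, -0.95], [0, -0.8, -0.95]], twist=[0, 0, 0, 0, 0, 0], hand=0)

```text
t: 38.0
eef_pos: [0.6524, 0.0416, 0.1519]
eef_rot: [-179.9, -0.2, -15.3]
ft_force: [-0.2, -0.5, -0.5]
gripper_width: 0.985
finger_force: 0.0
```

play_rows(slide=[[0.015, -0.38, 0], [0.015, -0.38, 0], [0.015, -0.38, 0.4], [0.015, -0.38, 0.75], [0.015, -0.38, 0.82], [0.015, -0.38, 0.82]], twist=[0, 0, 0, 0, 0, 0])

```text
t: 38.6
eef_pos: [0.6615, 0.0728, 0.0677]
eef_rot: [179.9, 0.2, -15.6]
ft_force: [-0.4, 0.1, 0.2]
gripper_width: 0.998
finger_force: 0.0
```

play_rows(slide=[[0, 0, 0], [0, 0, 0], [0, 0, 0], [0, 0, 0], [0, 0, 0], [0, 0, 0]], twist=[0, 0, 0, 0, 0, 0], hand=1)

```text
t: 39.2
eef_pos: [0.6643, 0.0733, 0.0716]
eef_rot: [-179.9, -0.3, -15.6]
ft_force: [0.1, -0.3, 6.0]
gripper_width: 0.663
finger_force: 53.8
```

play_rows(slide=[[0, 0, -0.1], [0, 0, -0.3], [0, 0, -0.6], [0, 0, -1], [0, 0, -1]], twist=[0, 0, 0, 0, 0])

```text
t: 39.7
eef_pos: [0.6662, 0.0736, 0.1759]
eef_rot: [-179.8, -0.7, -15.6]
ft_force: [0.9, -0.9, -0.1]
gripper_width: 0.665
finger_force: 53.4
```

play_rows(slide=[[-0.08, 0.35, 0], [-0.08, 0.7, 0], [-0.08, 0.95, 0]], twist=[0, 0, 0])

```text
t: 40.0
eef_pos: [0.6277, -0.017, 0.1689]
eef_rot: [180.0, 0.1, -15.6]
ft_force: [0.9, 0.5, -0.7]
gripper_width: 0.665
finger_force: 53.6
```

play_rows(slide=[[-0.08, 0.35, 0], [-0.08, 0.7, 0], [-0.08, 0.95, 0]], twist=[0, 0, 0])

```text
t: 40.3
eef_pos: [0.5945, -0.1067, 0.1688]
eef_rot: [180.0, 0.1, -15.6]
ft_force: [0.8, -0.4, -0.9]
gripper_width: 0.666
finger_force: 53.6
```

play_rows(slide=[[-0.08, 0.35, 0], [-0.08, 0.7, 0], [-0.08, 0.95, 0]], twist=[0, 0, 0])

```text
t: 40.6
eef_pos: [0.5615, -0.1961, 0.1689]
eef_rot: [180.0, 0.1, -15.6]
ft_force: [1.0, -0.5, -0.8]
gripper_width: 0.659
finger_force: 53.6
```

play_rows(slide=[[-0.08, 0.35, 0], [-0.08, 0.45, 0], [-0.08, 0.45, 0], [-0.08, 0.45, 0]], twist=[0, 0, 0, 0])

```text
t: 41.0
eef_pos: [0.543, -0.2349, 0.1689]
eef_rot: [-179.9, 0.0, -15.6]
ft_force: [0.7, 0.8, -0.8]
gripper_width: 0.665
finger_force: 53.6
```

```bash
python3 - <<'E'
from h import *
s=robot.observe();print(s['eef_pos'],s['eef_rot'],s['gripper_width'])
d=snap('wrist','w13.png'); saucers(d);w=world(d,[[250,285],[270,285],[256,310],[225,290],[290,290]])
h=np.median(w[:,2]); f=s['eef_pos'][2]-h+.064; print('foot below TCP',f,w[:,2]); print(go([.5341,-.2705,f+.015]))
E
```

```text
[ 0.54300721 -0.23489062  0.16894678] [-1.79943417e+02  3.41330165e-02 -1.55891353e+01] 0.6646401270170029
saucer [ 599.  -347.7   31.4] mean [ 0.6075 -0.3394] 468 [343.  92.]
saucer [ 532.9 -270.    35.8] mean [ 0.5379 -0.2755] 3042 [298. 177.]
saucer [ 499.5 -410.3   36. ] mean [ 0.5004 -0.4094] 2633 [421. 178.]
saucer [ 446.  -324.    35.9] mean [ 0.452  -0.3306] 1943 [364. 238.]
foot below TCP 0.04824452762328102 [0.18470225 0.18526829 0.18433915 0.18415059 0.18479963]
(array([0.009, 0.372, 1.057]), None)
```

play_rows(slide=[[0.005, 0.3, 0], [0.005, 0.37, 0.2], [0.005, 0.37, 0.5], [0.005, 0.37, 0.8], [0.005, 0.37, 0.95], [0.005, 0.37, 0.95]], twist=[0, 0, 0, 0, 0, 0])

```text
t: 41.65
eef_pos: [0.5326, -0.2693, 0.0719]
eef_rot: [-179.9, 0.3, -15.5]
ft_force: [0.6, 0.2, -0.0]
gripper_width: 0.663
finger_force: 53.7
```

play_rows(slide=[[0, 0, 0.04], [0, 0, 0.07], [0, 0, 0.09], [0, 0, 0.105], [0, 0, 0.105]], twist=[0, 0, 0, 0, 0])

```text
t: 42.15
eef_pos: [0.5339, -0.2718, 0.0646]
eef_rot: [180.0, -0.1, -15.6]
ft_force: [-0.5, 0.6, 3.3]
gripper_width: 0.659
finger_force: 53.8
```

Contact. Release and go to candle c, looking on the way.

play_rows(slide=[[0, 0, 0], [0, 0, 0], [0, 0, 0], [0, 0, -0.2], [0, 0, -0.6], [0, 0, -1], [0, 0, -1]], twist=[0, 0, 0, 0, 0, 0, 0], hand=0)

```text
t: 42.85
eef_pos: [0.5368, -0.2738, 0.1692]
eef_rot: [179.7, -0.6, -15.6]
ft_force: [0.4, -1.0, -0.0]
gripper_width: 1.002
finger_force: 0.0
```

play_rows(slide=[[-0.3, -1, 0], [-0.3, -1, 0], [-0.3, -1, 0]], twist=[0, 0, 0])

```text
t: 43.15
eef_pos: [0.5289, -0.1613, 0.1626]
eef_rot: [-179.8, 0.4, -15.3]
ft_force: [0.3, -0.3, -0.1]
gripper_width: 0.997
finger_force: 0.0
```

```bash
python3 - <<'E'
from h import *
s=robot.observe();print(s['eef_pos'],s['eef_rot'])
d=snap('wrist','w14.png'); print('b',cand(d,(.533,-.27),.08)); print('cover',cand(d,(.44,-.015),.054,.06))
d=snap('top','top3.png'); print('c',cand(d,(.4625,.217),.052,.1),'cover',cand(d,(.439,-.015),.055,.06))
E
```

```text
[ 0.52890444 -0.16128058  0.16261055] [-179.83171176    0.35656332  -15.33728122]
b (array([ 0.5326, -0.2701,  0.0801,  0.0292]), 3700, array([389.06594595, 162.59081081]))
cover None
c (array([0.4628, 0.2149, 0.0522, 0.029 ]), 341, array([186.92961877, 212.36950147])) cover (array([ 0.4721, -0.0103,  0.0542,  0.0254]), 139, array([269.15107914, 208.6618705 ]))
```

Candle b stands centred, but the cover has been knocked about 33 mm aside; I'll put it back now.

play_rows(slide=[[-1, -0.8, -0.3], [-1, -0.8, -0.3], [-1, -0.8, -0.3], [-1, -0.8, -0.3], [-1, -0.8, -0.3]], twist=[0, 0, 0, 0, 0])

```text
t: 43.75
eef_pos: [0.4577, -0.0643, 0.1939]
eef_rot: [180.0, -0.1, -15.6]
ft_force: [0.3, 0.1, -0.4]
gripper_width: 1.0
finger_force: 0.0
```

```bash
python3 - <<'E'
from h import *
s=robot.observe();print(s['eef_pos'],s['eef_rot'])
d=snap('wrist','w15.png'); v,u=np.mgrid[:384,:512]; P=world(d,np.c_[u.ravel(),v.ravel()]).reshape(384,512,3)
for h in (.054,.014):
    m=(np.hypot(P[...,0]-.472,P[...,1]+.01)<.06)&(abs(P[...,2]-h)<.004)
    print(h,m.sum(),cv2.minAreaRect((P[m][:,:2]*1000).astype(np.float32)),P[m].mean(0),pix(m).mean(0))
E
```

```text
[ 0.45766687 -0.06430245  0.19392688] [ 1.79959375e+02 -1.43745424e-01 -1.55794262e+01]
0.054 1156 ((471.12322998046875, -7.719110488891602), (50.443355560302734, 22.5428409576416), 73.55664825439453) [ 0.47179995 -0.00930475  0.05486544] [197.14013841 187.94117647]
0.014 1991 ((471.3778381347656, -8.08388900756836), (83.41802215576172, 69.11475372314453), 35.5640983581543) [ 0.47548398 -0.01392227  0.01470642] [207.39377197 174.1878453 ]
```

View pics/w15.png

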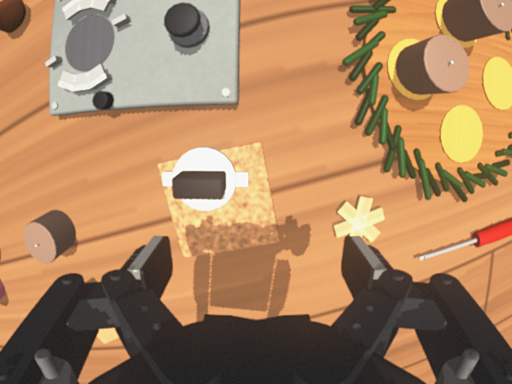

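The cover stands upright at (200,183) near the mat's far edge; mat corners at (160,163), (262,143), (278,240), (185,256).

play_rows(slide=[[-0.02, -0.58, 0], [-0.02, -0.58, 0.3], [-0.02, -0.58, 0.5], [-0.02, -0.58, 0.5]], twist=[-1, -1, -1, -1])

```text
t: 44.2
eef_pos: [0.4704, -0.0076, 0.1409]
eef_rot: [-179.9, 0.2, 14.6]
ft_force: [0.6, -0.1, 0.5]
gripper_width: 1.0
finger_force: 0.0
```

play_rows(slide=[[0, 0, 0], [0, 0, 0], [0, 0, 0], [0, 0, 0]], twist=[-1, -1, -1, -1])

```text
t: 44.6
eef_pos: [0.4722, -0.0086, 0.143]
eef_rot: [179.9, -0.0, 44.6]
ft_force: [0.2, 0.2, 0.1]
gripper_width: 1.004
finger_force: 0.0
```

play_rows(slide=[[0, 0, 0], [0, 0, 0], [0, 0, 0], [0, 0, 0], [0, 0, 0]], twist=[-0.97, -0.97, -0.97, -0.97, -0.97], hand=0.3)

```text
t: 45.1
eef_pos: [0.472, -0.0085, 0.1431]
eef_rot: [179.9, 0.0, 73.4]
ft_force: [0.2, 0.7, 0.2]
gripper_width: 0.703
finger_force: 0.0
```

```bash
python3 - <<'E'
from h import *
s=robot.observe();print(s['eef_pos'],s['eef_rot'])
d=snap('wrist','w16.png'); v,u=np.mgrid[:384,:512]; P=world(d,np.c_[u.ravel(),v.ravel()]).reshape(384,512,3)
m=(np.hypot(P[...,0]-.472,P[...,1]+.01)<.06)&(abs(P[...,2]-.054)<.004)
r=cv2.minAreaRect((P[m][:,:2]*1000).astype(np.float32));print(m.sum(),r)
print(go([.4711,-.0078,.034],73.5))
E
```

```text
[ 0.47198584 -0.0084589   0.14309733] [1.79932395e+02 8.97497987e-03 7.34080712e+01]
1702 ((471.1301574707031, -7.099124908447266), (48.36508560180664, 21.50571060180664), 73.92015838623047)
(array([ 0.003, -0.007,  1.092]), np.float64(-0.005))
```

play_rows(slide=[[0.01, -0.007, 0.4], [0.01, -0.007, 0.8], [0.01, -0.007, 1], [0.01, -0.007, 1]], twist=[0, 0, 0, 0])

```text
t: 45.55
eef_pos: [0.469, -0.006, 0.0409]
eef_rot: [-179.7, 0.0, 73.4]
ft_force: [-0.8, -0.2, 0.4]
gripper_width: 0.698
finger_force: 0.0
```

play_rows(slide=[[0, 0, 0.05], [0, 0, 0.09], [0, 0, 0.09]], twist=[0, 0, 0])

```text
t: 45.85
eef_pos: [0.4706, -0.0059, 0.0351]
eef_rot: [179.9, -0.0, 73.5]
ft_force: [-0.0, -0.4, 0.4]
gripper_width: 0.695
finger_force: 0.0
```

play_rows(slide=[[0, 0, 0], [0, 0, 0], [0, 0, 0], [0, 0, 0], [0, 0, 0], [0, 0, 0]], twist=[0, 0, 0, 0, 0, 0], hand=1)

```text
t: 46.45
eef_pos: [0.4704, -0.0058, 0.0353]
eef_rot: [179.9, -0.0, 73.5]
ft_force: [0.2, 0.4, 5.7]
gripper_width: 0.251
finger_force: 49.6
```

play_rows(slide=[[0, 0, -0.1], [0, 0, -0.2], [-0.08, -0.14, -0.2], [-0.16, -0.28, -0.2], [-0.16, -0.28, -0.2], [-0.16, -0.28, -0.2]], twist=[0, 0, 0, 0, 0, 0])

```text
t: 47.05
eef_pos: [0.4392, -0.0132, 0.0551]
eef_rot: [179.9, -0.0, 73.5]
ft_force: [0.3, 0.7, -0.4]
gripper_width: 0.249
finger_force: 49.4
```

play_rows(slide=[[0, 0, 0.08], [0, 0, 0.14], [0, 0, 0.18], [0, 0, 0.2], [0, 0, 0.203]], twist=[0, 0, 0, 0, 0])

```text
t: 47.55
eef_pos: [0.4388, -0.013, 0.0352]
eef_rot: [179.9, -0.0, 73.5]
ft_force: [-1.6, 0.1, 18.6]
gripper_width: 0.251
finger_force: 52.1
```

play_rows(slide=[[0, 0, 0], [0, 0, 0], [0, 0, 0], [0, 0, 0], [0, 0, -0.2], [0, 0, -0.6], [0, 0, -1], [0, 0, -1]], twist=[0, 0, 0, 0, 0, 0, 0, 0], hand=0)

```text
t: 48.35
eef_pos: [0.4412, -0.0137, 0.138]
eef_rot: [179.5, -0.0, 73.5]
ft_force: [0.5, 0.0, 0.0]
gripper_width: 1.0
finger_force: 0.0
```

play_rows(slide=[[1, 0, -0.3], [1, 0, -0.3], [1, 0, -0.3], [1, 0, -0.3]], twist=[1, 1, 1, 1])

```text
t: 48.75
eef_pos: [0.4677, 0.085, 0.1643]
eef_rot: [180.0, -0.1, 43.4]
ft_force: [0.2, 0.3, -1.4]
gripper_width: 1.003
finger_force: 0.0
```

play_rows(slide=[[0, 0, 0], [0, 0, 0], [0, 0, 0], [0, 0, 0]], twist=[1, 1, 1, 1])

```text
t: 49.15
eef_pos: [0.4662, 0.0829, 0.1632]
eef_rot: [-180.0, 0.1, 13.3]
ft_force: [0.2, 0.2, -0.5]
gripper_width: 1.001
finger_force: 0.0
```

play_rows(slide=[[0, 0, 0], [0, 0, 0], [0, 0, 0], [0, 0, 0], [0, 0, 0]], twist=[0.97, 0.97, 0.97, 0.97, 0.97])

```text
t: 49.65
eef_pos: [0.4663, 0.0829, 0.1633]
eef_rot: [180.0, 0.1, -15.6]
ft_force: [0.0, 0.0, 0.7]
gripper_width: 0.999
finger_force: 0.0
```

```bash
python3 - <<'E'
from h import *
s=robot.observe();print(s['eef_pos'],s['eef_rot'])
d=snap('wrist','w17.png'); c=cand(d,(.4625,.2178),.053,.07); print('c',c,go([*c[0][:2],.04]))
d=snap('top');print('cover',cand(d,(.44,-.015),.055,.06),'c',cand(d,(.4625,.2178),.053,.07))
E
```

```text
[0.46628695 0.08285002 0.16330041] [ 1.79977643e+02  1.10384417e-01 -1.55662691e+01]
c (array([0.462 , 0.2172, 0.0531, 0.0293]), 2143, array([122.23005133, 231.25944937])) (array([-0.401, -1.283,  1.234]), None)
cover (array([ 0.4408, -0.0176,  0.0541,  0.0247]), 135, array([272.1037037 , 220.37777778])) c (array([0.4631, 0.2151, 0.0525, 0.0286]), 326, array([186.71165644, 212.42944785]))
```

play_rows(slide=[[-0.2, -0.5, 0], [-0.4, -0.95, 0], [-0.4, -0.95, 0.1], [-0.4, -0.95, 0.1]], twist=[0, 0, 0, 0])

```text
t: 50.15
eef_pos: [0.4525, 0.186, 0.1531]
eef_rot: [179.9, 0.1, -15.3]
ft_force: [-1.2, 0.6, -0.1]
gripper_width: 1.002
finger_force: 0.0
```

play_rows(slide=[[-0.01, -0.335, 0], [-0.01, -0.335, 0.4], [-0.01, -0.335, 0.75], [-0.01, -0.335, 0.95], [-0.01, -0.335, 0.95]], twist=[0, 0, 0, 0, 0])

```text
t: 50.65
eef_pos: [0.4604, 0.2157, 0.0568]
eef_rot: [179.8, 0.3, -15.7]
ft_force: [0.0, 0.3, -0.1]
gripper_width: 0.999
finger_force: 0.0
```

play_rows(slide=[[0, 0, 0.1], [0, 0, 0.16], [0, 0, 0.16]], twist=[0, 0, 0])

```text
t: 50.95
eef_pos: [0.4622, 0.2173, 0.0434]
eef_rot: [-180.0, -0.0, -15.6]
ft_force: [-0.1, -0.3, 0.7]
gripper_width: 1.0
finger_force: 0.0
```

play_rows(slide=[[0, 0, 0], [0, 0, 0], [0, 0, 0], [0, 0, 0], [0, 0, 0], [0, 0, 0]], twist=[0, 0, 0, 0, 0, 0], hand=1)

```text
t: 51.55
eef_pos: [0.4623, 0.2178, 0.0444]
eef_rot: [-180.0, -0.1, -15.6]
ft_force: [-0.5, -0.7, 5.7]
gripper_width: 0.662
finger_force: 52.7
```

play_rows(slide=[[0, 0, -0.15], [0, 0, -0.4], [0, 0, -0.7], [0, 0, -1], [0, 0, -1]], twist=[0, 0, 0, 0, 0])

```text
t: 52.05
eef_pos: [0.4643, 0.2184, 0.147]
eef_rot: [-179.8, -0.4, -15.5]
ft_force: [1.4, 0.2, -1.4]
gripper_width: 0.663
finger_force: 53.4
```

```bash
python3 - <<'E'
from h import *
s=robot.observe();print(s['eef_pos'],s['eef_rot'],s['gripper_width']); print(go([.6612,.0750,.16]))
E
```

```text
[0.46429144 0.21839886 0.14697649] [-179.76301989   -0.43387742  -15.54850272] 0.6628503583280142
(array([ 2.281,  0.854, -0.13 ]), None)
```

play_rows(slide=[[0.3, 0.1, -0.1], [0.6, 0.2, -0.1], [0.77, 0.285, -0.1]], twist=[0, 0, 0])

```text
t: 52.35
eef_pos: [0.5304, 0.1686, 0.1531]
eef_rot: [-180.0, -0.1, -15.6]
ft_force: [-0.2, 0.2, -0.1]
gripper_width: 0.657
finger_force: 53.5
```

play_rows(slide=[[0.3, 0.1, 0], [0.6, 0.2, 0], [0.77, 0.285, 0]], twist=[0, 0, 0])

```text
t: 52.65
eef_pos: [0.5962, 0.12, 0.1523]
eef_rot: [180.0, 0.0, -15.6]
ft_force: [-0.0, 0.0, -0.7]
gripper_width: 0.659
finger_force: 53.5
```

play_rows(slide=[[0.3, 0.1, 0], [0.6, 0.2, 0], [0.76, 0.285, 0], [0.76, 0.285, 0], [0.76, 0.285, 0]], twist=[0, 0, 0, 0, 0])

```text
t: 53.15
eef_pos: [0.6588, 0.0737, 0.1521]
eef_rot: [180.0, 0.2, -15.6]
ft_force: [0.2, 0.3, -1.3]
gripper_width: 0.662
finger_force: 53.5
```

```bash
python3 - <<'E'
from h import *
s=robot.observe();print(s['eef_pos'],s['eef_rot'],s['gripper_width'],s['ft_force'])
d=snap('wrist','w18.png');w=world(d,[[250,275],[270,285],[256,300],[225,280],[290,280]]);print(w[:,2])
h=np.median(w[:,2])-.001; f=s['eef_pos'][2]-h+.052; print('foot below TCP',f); print(go([.6618,.0745,f+.022]))
E
```

```text
[0.6587735  0.07373714 0.15211362] [179.98427431   0.22817595 -15.60842893] 0.6615483869028025 [ 0.20316121  0.30291681 -1.30255396]
[0.16136456 0.16001454 0.16046987 0.16072131 0.15940529]
foot below TCP 0.04464375124466106
(array([ 0.031, -0.011,  0.857]), None)
```

play_rows(slide=[[0.025, -0.01, 0.2], [0.025, -0.01, 0.45], [0.025, -0.01, 0.65], [0.025, -0.01, 0.75], [0.025, -0.01, 0.81], [0.025, -0.01, 0.84], [0.025, -0.01, 0.855], [0.025, -0.01, 0.865], [0.025, -0.01, 0.865]], twist=[0, 0, 0, 0, 0, 0, 0, 0, 0])

```text
t: 54.1
eef_pos: [0.6636, 0.0738, 0.0674]
eef_rot: [-180.0, -0.1, -15.6]
ft_force: [-0.5, 0.4, -0.7]
gripper_width: 0.66
finger_force: 53.5
```

play_rows(slide=[[0, 0, 0], [0, 0, 0], [0, 0, 0], [0, 0, -0.2], [0, 0, -0.6], [0, 0, -0.8], [0, 0, -0.8]], twist=[0, 0, 0, 0, 0, 0, 0], hand=0)

```text
t: 54.8
eef_pos: [0.6659, 0.0737, 0.151]
eef_rot: [-179.9, -0.5, -15.6]
ft_force: [-0.2, -0.7, -0.1]
gripper_width: 1.002
finger_force: 0.0
```

play_rows(slide=[[-0.02, 0.4, 0], [-0.02, 0.8, 0], [-0.02, 1, 0], [-0.02, 1, 0], [-0.02, 1, 0]], twist=[0, 0, 0, 0, 0], hand=1)

```text
t: 55.3
eef_pos: [0.6339, -0.0221, 0.1459]
eef_rot: [-180.0, 0.1, -15.7]
ft_force: [-0.7, -0.1, -0.5]
gripper_width: 0.138
finger_force: 0.0
```

```bash
python3 - <<'E'
from h import *
s=robot.observe();print(s['eef_pos'],s['eef_rot'],s['gripper_width'],s['ft_force'])
d=snap('wrist','w19.png'); print(cand(d,(.662,.075),.074))
print(go([.6292,-.0391,.055]))
E
```

```text
[ 0.63388042 -0.02208587  0.14589446] [-1.79973949e+02  9.54771297e-02 -1.56532626e+01] 0.13817483651353576 [-0.71170276 -0.12786224 -0.46996509]
(array([0.6631, 0.0739, 0.0751, 0.0291]), 3818, array([128.34442116, 203.27239392]))
(array([-0.   ,  0.183,  0.911]), None)
```

play_rows(slide=[[0, 0.18, 0.3], [0, 0.18, 0.6], [0, 0.18, 0.68], [0, 0.18, 0.74], [0, 0.18, 0.79], [0, 0.18, 0.83], [0, 0.18, 0.86], [0, 0.18, 0.89], [0, 0.18, 0.9], [0, 0.18, 0.91]], twist=[0, 0, 0, 0, 0, 0, 0, 0, 0, 0])

```text
t: 56.35
eef_pos: [0.6298, -0.0383, 0.0607]
eef_rot: [-179.9, -0.0, -15.5]
ft_force: [-9.4, 3.6, 31.0]
gripper_width: 0.005
finger_force: 15.2
```

play_rows(slide=[[0, 0, 0], [0, 0, 0], [0, 0, 0], [0, 0, 0], [0, 0, 0], [0, 0, 0], [0, 0, 0], [0, 0, 0], [0, 0, 0], [0, 0, 0], [0, 0, 0], [0, 0, 0]], twist=[0, 0, 0, 0, 0, 0, 0, 0, 0, 0, 0, 0])

```text
t: 57.55
eef_pos: [0.6297, -0.0383, 0.0608]
eef_rot: [-179.9, -0.1, -15.5]
ft_force: [-7.9, 4.5, 25.3]
gripper_width: -0.003
finger_force: 12.5
```

play_rows(slide=[[0, 0, -0.3], [0, 0, -0.95], [0, 0, -0.95], [0, -0.4, -0.95], [0, -0.8, -0.95], [0, -0.8, -0.95], [0, -0.8, -0.95]], twist=[0, 0, 0, 0, 0, 0, 0], hand=0)

```text
t: 58.25
eef_pos: [0.6515, 0.0386, 0.1509]
eef_rot: [180.0, -0.1, -15.4]
ft_force: [0.7, 0.3, -0.2]
gripper_width: 1.0
finger_force: 0.0
```

```bash
python3 - <<'E'
from h import *
s=robot.observe();print(s['eef_pos'],s['eef_rot'])
d=snap('top'); print(cand(d,(.662,.075),.074)); print(go([.6631,.0739,.064]))
E
```

```text
[0.65154535 0.03864285 0.15092092] [ 1.79985159e+02 -9.52504444e-02 -1.54330670e+01]
(array([0.6588, 0.073 , 0.0748, 0.0268]), 140, array([236.68571429, 142.53571429]))
(array([ 0.018, -0.38 ,  0.868]), None)
```

play_rows(slide=[[0.015, -0.38, 0], [0.015, -0.38, 0.1], [0.015, -0.38, 0.5], [0.015, -0.38, 0.8], [0.015, -0.38, 0.865], [0.015, -0.38, 0.865]], twist=[0, 0, 0, 0, 0, 0])

```text
t: 58.9
eef_pos: [0.6617, 0.0727, 0.0628]
eef_rot: [179.9, 0.2, -15.6]
ft_force: [-0.0, 0.7, 0.3]
gripper_width: 0.998
finger_force: 0.0
```

play_rows(slide=[[0, 0, 0], [0, 0, 0], [0, 0, 0], [0, 0, 0], [0, 0, 0], [0, 0, 0]], twist=[0, 0, 0, 0, 0, 0], hand=1)

```text
t: 59.5
eef_pos: [0.6644, 0.0736, 0.0667]
eef_rot: [-180.0, -0.3, -15.6]
ft_force: [0.2, -1.1, 5.8]
gripper_width: 0.66
finger_force: 53.9
```

play_rows(slide=[[0, 0, -0.1], [0, 0, -0.3], [0, 0, -0.6], [0, 0, -1], [0, 0, -1]], twist=[0, 0, 0, 0, 0])

```text
t: 60.0
eef_pos: [0.6665, 0.0741, 0.171]
eef_rot: [-179.8, -0.7, -15.6]
ft_force: [0.4, 0.0, -0.3]
gripper_width: 0.662
finger_force: 53.4
```

play_rows(slide=[[-0.1, 0.35, -0.1], [-0.2, 0.7, -0.1], [-0.25, 1, -0.1]], twist=[0, 0, 0])

```text
t: 60.3
eef_pos: [0.6099, -0.0162, 0.1744]
eef_rot: [180.0, 0.1, -15.5]
ft_force: [0.6, -0.5, -0.8]
gripper_width: 0.661
finger_force: 53.5
```

play_rows(slide=[[-0.1, 0.35, 0], [-0.2, 0.7, 0], [-0.25, 1, 0]], twist=[0, 0, 0])

```text
t: 60.6
eef_pos: [0.5587, -0.106, 0.174]
eef_rot: [-180.0, 0.1, -15.6]
ft_force: [0.7, 0.1, -2.1]
gripper_width: 0.663
finger_force: 53.5
```

play_rows(slide=[[-0.1, 0.35, 0], [-0.2, 0.7, 0], [-0.25, 1, 0]], twist=[0, 0, 0])

```text
t: 60.9
eef_pos: [0.508, -0.1956, 0.1741]
eef_rot: [-180.0, 0.1, -15.6]
ft_force: [-0.3, 0.3, -1.2]
gripper_width: 0.655
finger_force: 53.5
```

play_rows(slide=[[-0.1, 0.35, 0], [-0.2, 0.7, 0], [-0.25, 1, 0], [-0.25, 1, 0], [-0.25, 1, 0]], twist=[0, 0, 0, 0, 0])

```text
t: 61.4
eef_pos: [0.4584, -0.2845, 0.1741]
eef_rot: [-179.9, 0.0, -15.7]
ft_force: [-0.0, -0.2, -1.7]
gripper_width: 0.658
finger_force: 53.5
```

```bash
python3 - <<'E'
from h import *
s=robot.observe();print(s['eef_pos'],s['eef_rot'],s['gripper_width'])
d=snap('wrist','w20.png'); saucers(d);w=world(d,[[250,275],[270,285],[256,300],[225,280],[290,280]])
h=np.median(w[:,2])-.001; f=s['eef_pos'][2]-h+.052; print('foot below TCP',f,w[:,2]); print(go([.4475,-.3244,f+.015]))
E
```

```text
[ 0.45838848 -0.28450095  0.17412098] [-1.79941148e+02  4.61056870e-02 -1.56827643e+01] 0.6575583884821127
saucer [ 536.3 -285.1   31.5] mean [ 0.5357 -0.2973] 429 [248. 102.]
saucer [ 499.7 -410.1   36. ] mean [ 0.5001 -0.4092] 3580 [365. 110.]
saucer [ 446.3 -323.7   36. ] mean [ 0.4503 -0.328 ] 3081 [301. 177.]
foot below TCP 0.04419674423380377 [0.18220238 0.18244956 0.18292424 0.18315944 0.18340232]
(array([0.002, 0.422, 1.149]), None)
```

View pics/w20.png

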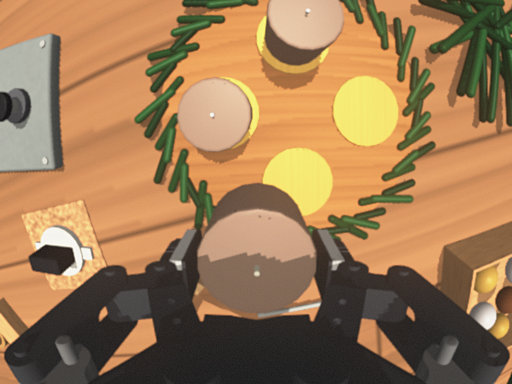

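All as expected: a and b on their saucers, candle c upright, target saucer at (300,180).

play_rows(slide=[[0, 0.3, 0], [0, 0.417, 0.2], [0, 0.417, 0.5], [0, 0.417, 0.8], [0, 0.417, 1], [0, 0.417, 1]], twist=[0, 0, 0, 0, 0, 0])

```text
t: 62.05
eef_pos: [0.4468, -0.3216, 0.0717]
eef_rot: [-179.8, 0.3, -15.5]
ft_force: [1.1, 0.3, -1.2]
gripper_width: 0.661
finger_force: 53.6
```

play_rows(slide=[[0, 0, 0.05], [0, 0, 0.1], [0, 0, 0.13], [0, 0, 0.15], [0, 0, 0.155]], twist=[0, 0, 0, 0, 0])

```text
t: 62.55
eef_pos: [0.448, -0.3249, 0.0597]
eef_rot: [180.0, -0.0, -15.6]
ft_force: [-1.1, 0.6, 6.9]
gripper_width: 0.657
finger_force: 54.2
```

play_rows(slide=[[0, 0, 0], [0, 0, 0], [0, 0, 0], [0, 0, -0.2], [0, 0, -0.6], [0, 0, -1], [0, 0, -1]], twist=[0, 0, 0, 0, 0, 0, 0], hand=0)

```text
t: 63.25
eef_pos: [0.4503, -0.3274, 0.1639]
eef_rot: [179.7, -0.6, -15.6]
ft_force: [0.2, -1.0, 0.2]
gripper_width: 1.0
finger_force: 0.0
```

play_rows(slide=[[0.3, -1, -0.6], [0.3, -1, -0.6], [0.3, -1, -0.6], [0.3, -1, -0.6], [0.3, -1, -0.6]], twist=[0, 0, 0, 0, 0])

```text
t: 63.75
eef_pos: [0.5031, -0.2362, 0.2182]
eef_rot: [180.0, 0.1, -15.5]
ft_force: [-1.0, 0.7, -1.0]
gripper_width: 1.001
finger_force: 0.0
```

```bash
python3 - <<'E'
from h import *
s=robot.observe();print(s['eef_pos'])
d=snap('wrist','w21.png'); print(cand(d,(.587,-.357),.092),cand(d,(.533,-.27),.08),cand(d,(.446,-.324),.068))
w=snap('top','top4.png');print('cover',cand(d,(.44,-.015),.054,.06),cand(w,(.44,-.017),.054,.06))
a=cv2.resize(w['img'][60:300,50:470,::-1],(800,457));cv2.imwrite('pics/fin.png',a)
E
```

```text
[ 0.50313393 -0.23617571  0.21817705]
(array([ 0.5863, -0.3566,  0.0921,  0.0292]), 2909, array([361.39223101,  67.39223101])) (array([ 0.532 , -0.2709,  0.0801,  0.0292]), 3022, array([284.63964262, 146.34480477])) (array([ 0.4471, -0.3237,  0.0681,  0.029 ]), 2125, array([351.73741176, 210.73223529]))
cover (array([ 0.4404, -0.0161,  0.0547,  0.0259]), 330, array([ 98.3969697 , 270.43333333])) (array([ 0.4416, -0.0177,  0.0546,  0.0257]), 141, array([272.10638298, 220.29787234]))
```

View pics/fin.png

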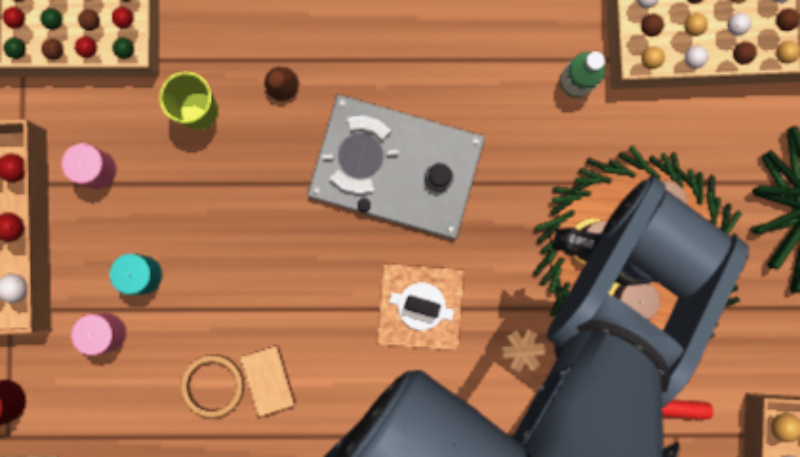

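The final top view shows the cover centred on the mat at (422,307), no taupe candles left on the table and the bystanders where they were. The wrist depth has all three candles upright within about 1 mm of their saucer centres. Handing in.

```bash
python3 -c "
from rig import robot
print(robot.job_done())"
```

```text
the job is handed in; nothing more can be done
None
```

I've handed the job in at about 64 s of the 210 s: three candles were there (76, 64 and 52 mm), pinned tallest first and each standing on its own saucer. The cover is in the middle of the mat, handle up; it got knocked about 3 cm during the run, so I put it back.

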